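# Chopper demonstration: seat the blade grid, bring up the radish

### The job

Get the vegetable chopper ready for a demonstration: pick up the white rectangular blade-grid insert from the counter, seat it flat and square in the pocket on top of the chopper (either way round), set in rather than dropped, and let go of it. Then take the steel weighing dish by its handle, lift it with its radish off the kitchen scale and, keeping it level, swing it a quarter turn so that its pouring lip points squarely across the chopper's width and lies over the middle of the insert. The job finishes with the dish still held there in the gripper, still and level, a few centimetres above the chopper and clear of everything but the gripper, the radish resting in the middle of the dish all the way; leave everything else on the counter where it is.

Things in the scene. Friction and masses are not known exactly. Their poses are not given: they have to be found in the camera images.
- chopper: Fixed press chopper, 150 (x) by 132 mm (y), left or right of the middle: clear catch box (rim 39 mm high), on it two white end blocks with the pocket, tops 72 mm above the counter. Middle 60 mm of its length open on both long sides as finger room. Clear lid folded open past its far (+x) end, 80 to 220 mm from the centre, 66 to 130 mm high. Origin: below the pocket, at counter height; z up.
- pocket (a point): Centre of the pocket's floor, 60 mm above the counter; axes as the chopper's. Pocket 104 mm (x) by 64 mm (y), 12 mm deep, with a 3 mm sloped lead-in at the top of its walls; its floor is two ledges, from 30 to 52 mm either side of the centre along x.
- insert: Blade-grid insert: white plastic frame with a steel grid, 100 (x) by 60 (y) by 14 mm, about 80 g, lying flat on the counter before the robot, between chopper and scale. Can be gripped across its 60 mm width. Origin: centre of its underside. Seated, its underside is on the pocket's floor and it stands 2 mm proud of the frame.
- scale: Fixed kitchen scale on the other side of the middle: white body 35 mm high, 150 mm wide (y), reaching 70 mm to the robot's side (-x) and 100 mm to the far side of the origin; round steel platform 110 mm across, its top 44 mm above the counter. Origin: on the platform's axis, at counter height.
- dish: Loose weighing dish on the scale, about 150 g: round dished steel pan 126 mm across, 30 mm high; inside slopes up at 6 degrees to 30 mm radius, then at 25 degrees to the rim. Black straight handle on its -x side, pouring lip on its +x side. Origin: centre of its underside; z up. At the start the handle points roughly towards the robot's side. The handle wants a firm grip (40 N or more).
- dish_grip (a point): Middle of the dish's handle, 95 mm from the dish's centre on its -x side and 22 mm above its underside; axes as the dish's. The handle is a bar 14 mm wide (y) and 18 mm high (z), free from 65 mm to 138 mm from the centre.
- dish_lip (a point): Tip of the dish's pouring lip, 75 mm from the dish's centre on its +x side, 30 mm above its underside; axes as the dish's.
- dish_middle (a point): Centre of the dish, 24 mm above its underside: where the centre of a radish lying in the middle is. Axes as the dish's.
- radish_center (a point): Centre of the radish: a loose red ball of 34 mm, about 22 g, lying in the middle of the dish at the start; free to roll (its axes mean nothing).
- disc_fine: Steel-dark grinder disc with many small holes, 62 mm across, 8 mm thick, lying between chopper and scale; leave it alone; origin at the centre of its underside.
- disc_coarse: Steel-dark grinder disc with large holes, 62 mm across, 8 mm thick, lying at the right near the robot; leave it alone; origin at the centre of its underside.
- ring_nut: White plastic six-lobed ring nut of a grinder, about 118 mm across, 20 mm high, lying behind the middle of the counter; leave it alone; origin at the centre of its underside.
- spanner: Flat white plastic spanner, 165 mm long, 7 mm thick, lying at the left near the robot; leave it alone; origin at the centre of its underside.
- pusher: White plastic food pusher standing on its end, 60 mm flange on top, 118 mm high, at the left; leave it alone; origin at the centre of its underside.
- funnel: Grey plastic sausage funnel standing on its 60 mm flange, 120 mm high, at the right; leave it alone; origin at the centre of its underside.
Not all that is in view belongs to the job. Leave any yellow look-alike of the dish alone. Leave any brown look-alike of the insert alone.

How it is judged:
By the outcome, as a careful person would: the job done as asked, in the order asked, and still so for the second after the job is handed in, while the arm keeps its last pose, push and grip.
It also fails if it takes over 70 s, if anything falls off the work surface, if the arm or the gripper's body presses on something with over 40 N, if the wrist force passes 120 N, or if a joint passes its speed limit or range.

### The arm

A 7-joint arm with a two-finger parallel gripper is mounted at the origin on the work surface. World frame = base frame: x ahead of the robot, y to its left, z up, the work surface at z = 0. Lengths are in m, angles in rad, forces in N, time in s.
With the tool pointing down it reaches from about 0.4 to 0.85 m from the base axis. Payload 6.9 kg.
Tool frame: the origin (TCP) lies between the finger pads; the fingertips stand 17 mm ahead of it and the grasp point (between the pads) lies 2 mm behind it; y points along the fingers, x is the direction in which the jaws open and shut, and the axes are right-handed (so a half turn about y gives the same grasp; the last joint's range is limited). The gripper opens to 85 mm and grips with 20 to 120 N. Pads are 22 mm wide; open, the fingers measure 114 mm over their backs; the gripper's body (76 mm by 85 mm) begins 54 mm behind the grasp point. The pads swing forward as they close: fully open they stand 13 mm farther back than shut.
Start: joints at [1.385, 0.507, -0.238, 1.5, 0.126, 1.149, -0.155], TCP at [0.18, -0.599, 0.22] pointing down, gripper open.
Joint ranges: [-3.08, 3.08], [-0.24, 2.05], [-1.43, 1.35], [0, 2.5], [-1.52, 4.66], [0.17, 1.96], [-2.89, 2.89]. Speed limits (rad/s): [2.39, 2.39, 3.14, 3.14, 3.14, 3.14, 3.14].

### API

Orientations are given as a unit quaternion [w, x, y, z].
In Python, from cell import robot gives the robot as it stands.
- The arm moves only by the tool send_rows, never from a script. Its argument "commands" is a list of rows, each a list of 7 numbers: the turn, a rotation vector about the tool's x, y, z in degrees, then the shift along the tool's x, y, z in cm, then the finger opening in cm, from 0 to 8.54. In form: [[ax, ay, az, dx, dy, dz, fingers], ...]. A call has 1 to 10 rows; each row shifts and turns the commanded pose from where the row before left it, along the tool's axes as they then stand; what a row does not reach is not made up. A row lasts 1/8 s, in which the tool goes at most 62.5 mm and 10.7 degrees, less where a joint would pass 70% of its speed; a pose out of reach is approached as far as the arm can. A call is refused whole if a number of a shift passes 6.25 or a number of a turn 10.7, either way. A call with a gripper value outside its range is refused whole. The fingers move at their own pace and stop on an object; "force" is the grip in N (left out, the last holds). Time passes only in rows, so rows that do not move let the fingers close. It gives the time, the measured TCP pose, the force and the opening at its end, in the units of the state.
- robot.state(): the state, without advancing time (a new reading comes with each control period).
- robot.snapshot(name): name is "side" or "top" or "wrist"; returns a dict with "img" (420x560x3 uint8, blue, green, red), "K" (3x3 intrinsics, pixels), "view" (4x4, takes a point from world to camera coordinates). Camera axes: x right, y down, z forward; pixel columns grow to the right and rows downward; lengths in m; the calibration is good to about 2 mm. A picture is of the moment at which its call begins. There is no depth.
- robot.close_job(): hands the job in, once; it reports no verdict.
The state is a dict: "clock": time; "qpos": joint angles; "qd": joint speeds; "joint_efforts": joint torques, N m; "ee_pos": TCP position; "orientation": TCP orientation; "ft_force": force on the tool from outside, world axes, zero at the start; "moment": the same for the moment, N m; "opening": finger opening in m.
Only numpy, scipy, OpenCV 4.12 (cv2) and the standard library are available. Lean on these libraries where they do the work, as an engineer would, in place of code of your own. Each camera call takes 0.05 s, during which the arm holds its last target.

## Working session

There is one attempt and no reset: what is moved stays moved. The work goes in short steps, Python scripts to look and compute and a tool call to move; the robot and the scene stay as the last step left them, time stands still between calls to the robot, and variables do not carry over. Pictures are saved under pics/ and viewed, and the job is handed in when it is done.

Besides the shell and the picture viewer there is one more tool, called after ">>>" as a command line: name --pt "numbers of a row" for each row, then --argument value for the rest. send_rows: Moves the arm, as the interface text tells. Its arguments: {"type":"object","properties":{"commands":{"type":"array"},"force":{"type":"number"}},"required":["commands"]}

```bash
ls; mkdir -p pics; python3 - <<'E'
from cell import robot
import cv2
s=robot.state()
for k,v in s.items(): print(k,v)
for n in ["side","top","wrist"]:
    d=robot.snapshot(n); cv2.imwrite(f"pics/{n}0.png",d["img"]); print(n,d["K"].tolist(),d["view"].tolist())
E
```

```text
pics
clock 0.0
qpos [ 1.38450436  0.50835218 -0.23752419  1.50114457  0.12572664  1.14888012
 -0.15481366]
qd [ 0.00045978  0.00097586  0.00146053  0.0014875  -0.00105699 -0.00134298
 -0.00038999]
joint_efforts [ 3.24802322e-04 -6.20613170e+01 -2.18631707e+00 -2.49650592e+01
  1.28167009e-02  1.20861779e-02  1.09323511e-05]
ee_pos [ 0.17956015 -0.59810736  0.21941671]
orientation [ 0.56774286 -0.56701818  0.42251355 -0.42147447]
ft_force [-0.11370697 -0.60887918 -0.32312248]
moment [-0.01387465  0.03166681 -0.02933271]
opening 0.08558880461176194
side [[472.13332127139483, 0.0, 275.52516472855467], [0.0, 472.13332127139483, 215.2573179429288], [0.0, 0.0, 1.0]] [[-0.9708250922525248, -0.23978011486251644, -0.0020339049621211696, 0.5480291032378793], [-0.17407922621327063, 0.7105970556382601, -0.6817244659825732, 0.13474423471062374], [0.1649092576354204, -0.6614811569763372, -0.7316061889509824, 1.0506592430158708], [0.0, 0.0, 0.0, 1.0]]
top [[494.25013428511613, 0.0, 285.5185119627234], [0.0, 494.25013428511613, 211.94749107333396], [0.0, 0.0, 1.0]] [[-0.006348514751494318, -0.999925231922863, -0.010451168569061607, 0.02161325899641377], [-0.9807076282190212, 0.008267824451438952, -0.1953053789117502, 0.551030807579691], [0.19537718473115578, 0.00900964166041418, -0.9806867910009183, 1.178447088235166], [0.0, 0.0, 0.0, 1.0]]
wrist [[299.47373546003075, 0.0, 283.1183723548869], [0.0, 299.47373546003075, 214.85960190561647], [0.0, 0.0, 1.0]] [[0.28876223684501234, -0.9573962658557773, -0.002959847577171193, -0.6241152244696346], [-0.9185352863317436, -0.27791056292079513, 0.28117369503655565, -0.03704098052193399], [-0.2700172185912007, -0.0784736206789378, -0.9596523289826433, 0.37910506129260557], [0.0, 0.0, 0.0, 1.0]]
```

View pics/top0.png

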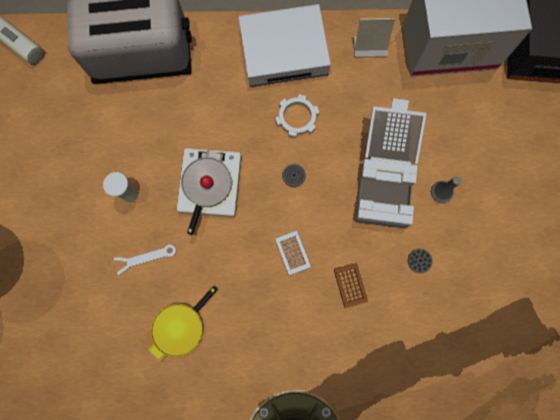

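View pics/side0.png

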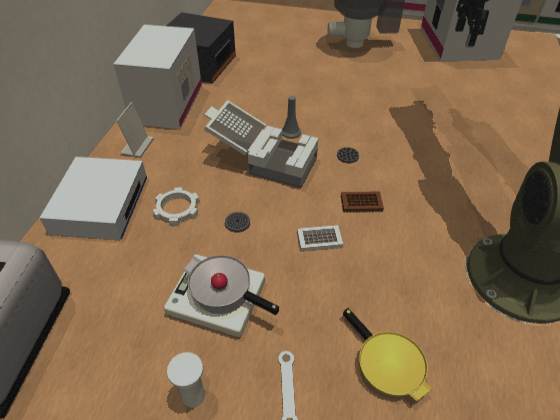

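View pics/wrist0.png

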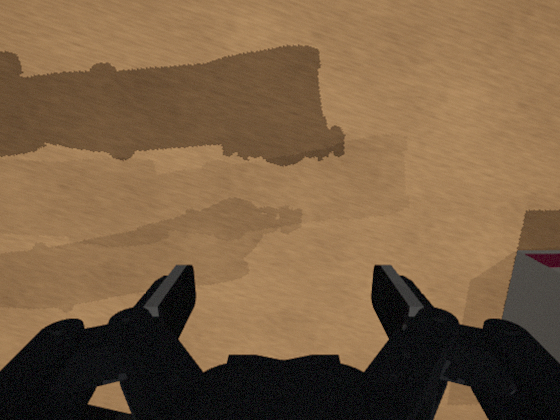

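```bash
python3 - <<'E'
from scipy.spatial.transform import Rotation as R
q=[ 0.56774286,-0.56701818,0.42251355,-0.42147447]
print(R.from_quat(q[1:]+q[:1]).as_matrix().round(3))
import cv2
im=cv2.imread('pics/top0.png')
cv2.imwrite('pics/top0_l.png',cv2.resize(im[90:330,40:300],None,fx=3,fy=2.5,interpolation=cv2.INTER_CUBIC)[:600,:800])
cv2.imwrite('pics/top0_a.png',cv2.resize(im[110:310,80:280],None,fx=3,fy=3,interpolation=cv2.INTER_CUBIC))
cv2.imwrite('pics/top0_b.png',cv2.resize(im[110:310,250:500],None,fx=3,fy=3,interpolation=cv2.INTER_CUBIC))
E
```

```text
[[ 0.288 -0.001  0.958]
 [-0.958  0.002  0.288]
 [-0.002 -1.    -0.   ]]
```

```bash
python3 - <<'E'
import cv2
im=cv2.imread('pics/top0.png')
def crop(n,r0,r1,c0,c1,f):
    a=cv2.resize(im[r0:r1,c0:c1],None,fx=f,fy=f,interpolation=cv2.INTER_CUBIC); cv2.imwrite(n,a); print(a.shape)
crop('pics/c_ins.png',225,285,265,325,9)
crop('pics/c_chop.png',90,235,345,440,4)
crop('pics/c_dish.png',140,240,165,255,6)
E
```

```text
(540, 540, 3)
(580, 380, 3)
(600, 540, 3)
```

View pics/c_ins.png

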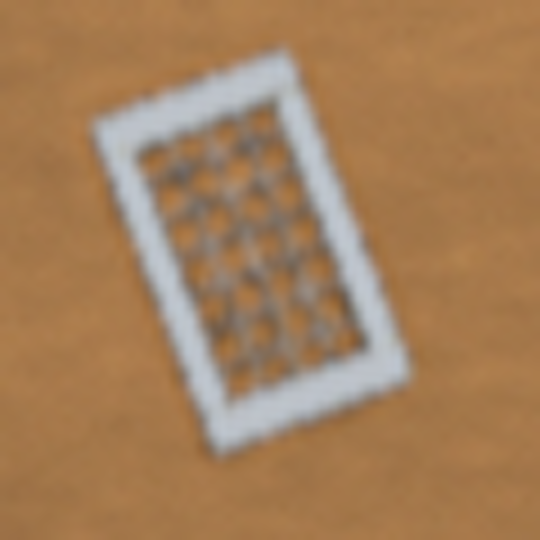

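View pics/c_chop.png

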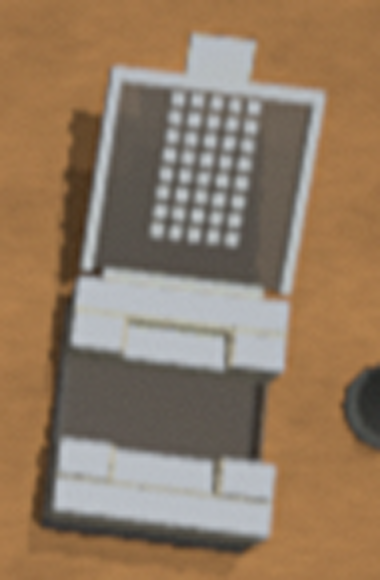

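View pics/c_dish.png

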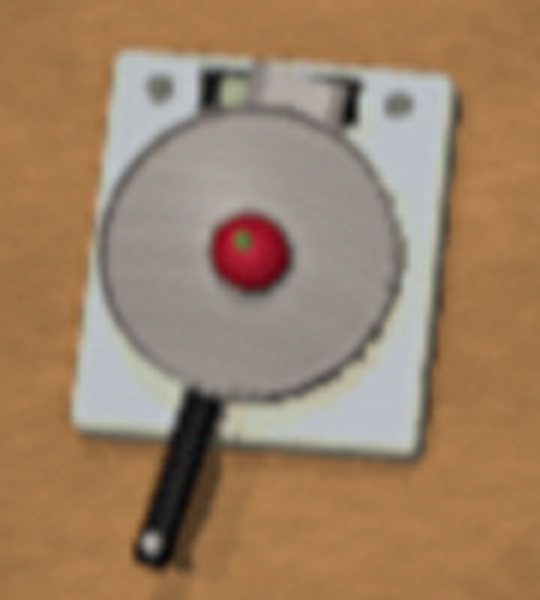

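```bash
python3 - <<'E'
import cv2
im=cv2.imread('pics/side0.png')
def crop(n,r0,r1,c0,c1,f):
    a=cv2.resize(im[r0:r1,c0:c1],None,fx=f,fy=f,interpolation=cv2.INTER_CUBIC); cv2.imwrite(n,a); print(a.shape)
crop('pics/s_ins.png',215,260,290,350,9)
crop('pics/s_chop.png',90,190,200,325,6)
crop('pics/s_dish.png',240,340,160,285,6)
E
```

```text
(405, 540, 3)
(600, 750, 3)
(600, 750, 3)
```

View pics/s_ins.png

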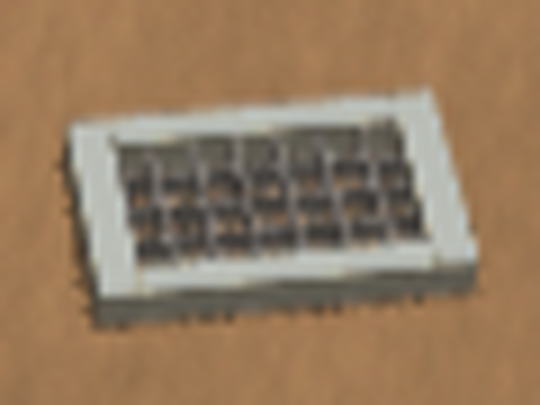

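View pics/s_chop.png

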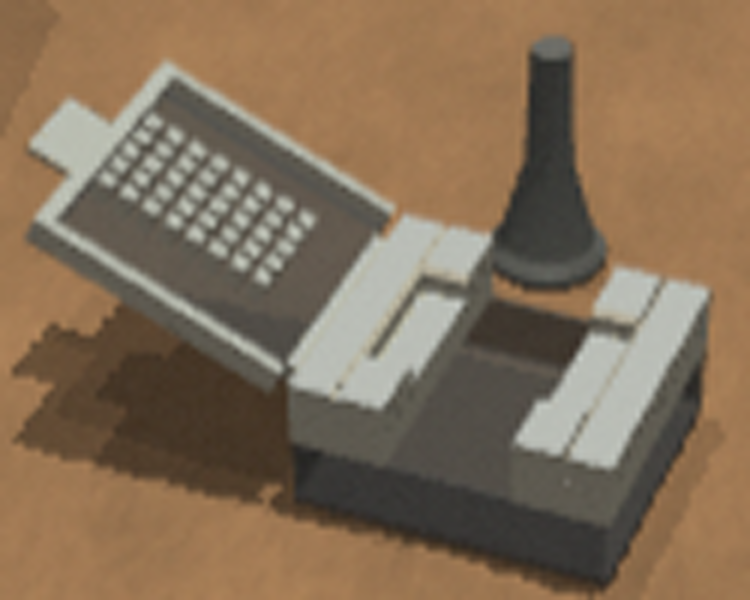

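View pics/s_dish.png

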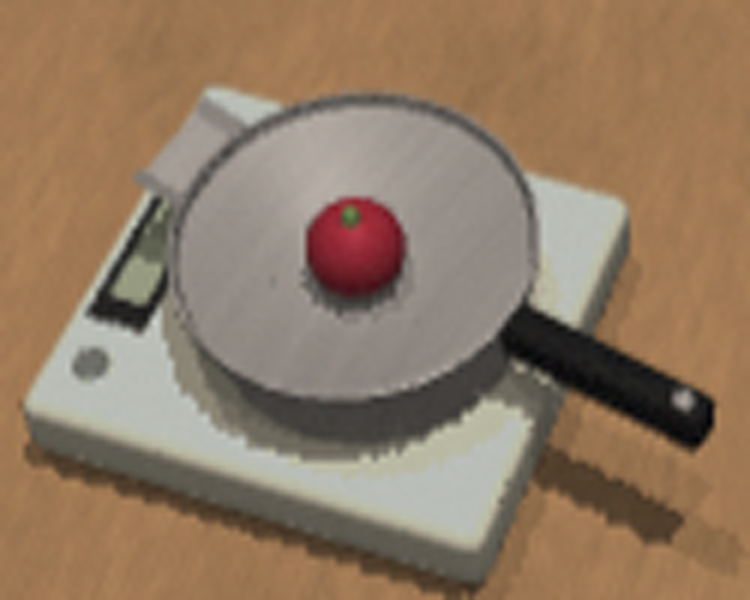

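```bash
cat > h.py <<'E'
import numpy as np, cv2
from scipy.optimize import least_squares
CAM={"side":(np.array([[472.13332127139483,0,275.52516472855467],[0,472.13332127139483,215.2573179429288],[0,0,1]]),np.array([[-0.9708250922525248,-0.23978011486251644,-0.0020339049621211696,0.5480291032378793],[-0.17407922621327063,0.7105970556382601,-0.6817244659825732,0.13474423471062374],[0.1649092576354204,-0.6614811569763372,-0.7316061889509824,1.0506592430158708]])),
"top":(np.array([[494.25013428511613,0,285.5185119627234],[0,494.25013428511613,211.94749107333396],[0,0,1]]),np.array([[-0.006348514751494318,-0.999925231922863,-0.010451168569061607,0.02161325899641377],[-0.9807076282190212,0.008267824451438952,-0.1953053789117502,0.551030807579691],[0.19537718473115578,0.00900964166041418,-0.9806867910009183,1.178447088235166]]))}
def proj(P,cam):
    K,V=cam if not isinstance(cam,str) else CAM[cam]
    P=np.atleast_2d(P); c=P@V[:3,:3].T+V[:3,3]; u=c@K.T; return u[:,:2]/u[:,2:]
def src(p,f,off): return (np.asarray(p,float)+.5)/f-.5+np.array(off)
def world(p,M):
    x,y,t=p; c,s=np.cos(t),np.sin(t); M=np.atleast_2d(M)
    return np.c_[x+c*M[:,0]-s*M[:,1],y+s*M[:,0]+c*M[:,1],M[:,2]]
def fit(obs,x0):
    # obs list (cam,model Nx3,pix Nx2)
    f=lambda p: np.concatenate([(proj(world(p,M),c)-px).ravel() for c,M,px in obs])
    r=least_squares(f,x0); return r.x,r.fun
E
python3 - <<'E'
from h import *
np.set_printoptions(precision=2,suppress=True)
def show(n,obs,x0):
    for lab,o in (("top",[b for b in obs if b[0]=="top"]),("side",[b for b in obs if b[0]=="side"]),("both",obs)):
        p,r=fit(o,x0); print(n,lab,p[:2].round(4),np.degrees(p[2]).round(2),r)
M=[[a*.05,b*.03,.014] for a,b in((1,1),(1,-1),(-1,-1),(-1,1))]
show("ins",[("top",M,src([(98,128),(287,52),(410,375),(218,452)],9,(265,225))),("side",M,src([(98,298),(70,125),(432,92),(478,262)],9,(290,215)))],[.5,0,.3])
M=[[a,b,.072] for a,b in((.075,.066),(.075,-.066),(.03,.066),(.03,-.066),(-.03,.066),(-.03,-.066),(-.075,.066),(-.075,-.066))]
show("chop",[("top",M,src([(78,278),(290,298),(70,345),(278,372),(62,438),(275,463),(55,512),(270,537)],4,(345,90))),
("side",M,src([(290,382),(408,215),(378,408),(495,235),(520,440),(625,268),(612,465),(710,290)],6,(200,90)))],[.65,-.2,0])
# dish
from scipy.spatial import ConvexHull
tp=src([(100,250),(402,250),(250,107),(252,402),(145,145),(357,145),(140,355)],6,(165,140))
sp=src([(172,250),(537,240),(370,95),(350,400),(225,140),(490,140),(215,345),(500,345)],6,(160,240))
th=np.linspace(0,2*np.pi,361)
def res(p,cams=("top","side")):
    x,y=p; C=np.c_[x+.063*np.cos(th),y+.063*np.sin(th),np.full(361,.074)]; o=[]
    for c,pp in (("top",tp),("side",sp)):
        if c not in cams: continue
        q=proj(C,c).astype(np.float32)
        o+=[cv2.pointPolygonTest(q.reshape(-1,1,2),tuple(map(float,a)),True) for a in pp]
    return np.array(o)
for cams in (("top",),("side",),("top","side")):
    r=least_squares(res,[.68,.2],args=(cams,),diff_step=1e-4); print(cams,r.x,r.fun)
d=r.x
def back(c,px,z):
    return least_squares(lambda a: (proj([[a[0],a[1],z]],c)-px).ravel(),[.6,.2]).x
for n,c,px,z in (("bolt","top",src((152,540),6,(165,140)),.075),("bolt","side",src((683,400),6,(160,240)),.075),("lip","top",src((297,70),6,(165,140)),.074),("lip","side",src((171,137),6,(160,240)),.074),("radish","top",src((250,253),6,(165,140)),.068),("radish","side",src((355,248),6,(160,240)),.068)):
    a=back(c,px,z); v=a-d; print(n,c,a,np.hypot(*v),np.degrees(np.arctan2(v[1],v[0])))
E
```

```text
ins top [0.45 0.  ] 20.4 [-0.77 -0.49  0.19 -0.32  0.74  0.41 -0.17  0.36]
ins side [0.46 0.  ] 20.36 [-0.02  0.01 -0.63 -0.17  0.26 -0.07  0.38  0.17]
ins both [0.46 0.  ] 20.39 [-1.38 -0.93 -0.42 -0.76  0.12 -0.04 -0.79 -0.1   0.57 -0.65 -0.08 -0.77
  0.76 -0.69  0.91 -0.5 ]
chop top [ 0.6  -0.24] -7.34 [-0.34 -0.28 -0.62  0.71  0.02  0.19  1.11 -0.46 -0.21  0.29  0.13  0.28
 -0.16 -0.41  0.06 -0.31]
chop side [ 0.6  -0.23] -8.35 [-0.23  0.07 -0.18 -0.34  0.98 -0.06  0.36  0.01 -1.03  0.35 -0.83 -0.47
  0.24  0.58  0.69 -0.29]
chop both [ 0.6  -0.24] -7.74 [-0.24 -0.59 -0.55  0.76 -0.01 -0.14  1.04 -0.43 -0.4  -0.07 -0.11  0.29
 -0.48 -0.79 -0.31 -0.32  0.1   0.15 -0.33 -0.38  1.39 -0.08  0.27 -0.12
 -0.53  0.17 -0.85 -0.74  0.8   0.29  0.71 -0.67]
('top',) [0.63 0.21] [ 0.21 -0.02  0.23 -0.39 -0.64  0.04  0.28]
('side',) [0.63 0.22] [ 0.49  1.1   0.38  0.18 -0.77  1.29  1.56 -1.06]
('top', 'side') [0.63 0.22] [ 1.26 -1.07  0.75 -0.99  0.43 -0.32  0.62  0.03  1.49  0.98 -0.53 -0.6
  2.04  0.71 -1.26]
bolt top [0.51 0.25] 0.12719446110298321 164.41397463973263
bolt side [0.51 0.25] 0.12720337055773362 163.191473375753
lip top [0.7 0.2] 0.07968061267205706 -14.78984596667157
lip side [0.7  0.19] 0.08078234627342927 -17.414068637309168
radish top [0.63 0.22] 0.0015981990449133606 -109.50572301384224
radish side [0.63 0.22] 0.0021660137800141965 31.41873698322509
```

```bash
cat >> h.py <<'E'
from scipy.spatial.transform import Rotation as R
def pose():
    from cell import robot
    s=robot.state(); q=s["orientation"]; m=R.from_quat([*q[1:],q[0]]).as_matrix()
    return s,np.array(s["ee_pos"]),m
def yaw(m): return np.degrees(np.arctan2(m[1,0],m[0,0]))
def goto(target,yw=None,m=None,p=None):
    """delta in tool axes (cm) now, and rotvec turn to reach vertical tool w/ x at yaw yw"""
    if p is None: s,p,m=pose()
    d=np.array(target)-p; 
    if yw is None: yw=yaw(m)
    a=np.radians(yw); X=np.array([np.cos(a),np.sin(a),0]); Y=np.array([0,0,-1.]); T=np.c_[X,Y,np.cross(X,Y)]
    rv=np.degrees((R.from_matrix(m).inv()*R.from_matrix(T)).as_rotvec())
    print("shift now-axes cm",(m.T@d*100).round(2),"turn",rv.round(2),"shift end-axes",(T.T@d*100).round(2))
def look(n,f,tag=None):
    from cell import robot
    d=robot.snapshot(n); cv2.imwrite(f,d["img"]); V=np.array(d["view"]); np.savez(f.replace('.png','.npz'),K=d["K"],V=V); return d
E
python3 - <<'E'
from h import *
d=__import__('numpy').load
np.set_printoptions(precision=4,suppress=True)
def show(n,obs,x0):
    for lab,o in (("top",[b for b in obs if b[0]=="top"]),("side",[b for b in obs if b[0]=="side"]),("both",obs)):
        p,r=fit(o,x0); print(n,lab,p[:2],np.degrees(p[2]).round(2))
M=[[a*.05,b*.03,.014] for a,b in((1,1),(1,-1),(-1,-1),(-1,1))]
show("ins",[("top",M,src([(98,128),(287,52),(410,375),(218,452)],9,(265,225))),("side",M,src([(98,298),(70,125),(432,92),(478,262)],9,(290,215)))],[.5,0,.3])
M=[[a,b,.072] for a,b in((.075,.066),(.075,-.066),(.03,.066),(.03,-.066),(-.03,.066),(-.03,-.066),(-.075,.066),(-.075,-.066))]
show("chop",[("top",M,src([(78,278),(290,298),(70,345),(278,372),(62,438),(275,463),(55,512),(270,537)],4,(345,90))),
("side",M,src([(290,382),(408,215),(378,408),(495,235),(520,440),(625,268),(612,465),(710,290)],6,(200,90)))],[.65,-.2,0])
tp=src([(100,250),(402,250),(250,107),(252,402),(145,145),(357,145),(140,355)],6,(165,140))
sp=src([(172,250),(537,240),(370,95),(350,400),(225,140),(490,140),(215,345),(500,345)],6,(160,240))
th=np.linspace(0,2*np.pi,361)
def res(p,cams):
    x,y=p; C=np.c_[x+.063*np.cos(th),y+.063*np.sin(th),np.full(361,.074)]; o=[]
    for c,pp in (("top",tp),("side",sp)):
        if c in cams:
            q=proj(C,c).astype(np.float32); o+=[cv2.pointPolygonTest(q.reshape(-1,1,2),tuple(map(float,a)),True) for a in pp]
    return np.array(o)
for cams in (("top",),("side",),("top","side")):
    r=least_squares(res,[.68,.2],args=(cams,),diff_step=1e-4); print(cams,r.x)
def back(c,px,z): return least_squares(lambda a: (proj([[a[0],a[1],z]],c)-px).ravel(),[.6,.2]).x
for c,b,l in (("top",src((152,540),6,(165,140)),src((297,70),6,(165,140))),("side",src((683,400),6,(160,240)),src((171,137),6,(160,240)))):
    B=back(c,b,.075);L=back(c,l,.074);v=L-B; print(c,B,L,np.hypot(*v),np.degrees(np.arctan2(v[1],v[0])))
s,p,m=pose(); D=np.load if 0 else None
from cell import robot
V=np.array(robot.snapshot("wrist")["view"]); C=-V[:3,:3].T@V[:3,3]; print("cam in tool",m.T@(C-p), "axes in tool", V[:3,:3]@m)
goto([.455,0,.25],-69.6)
E
```

```text
ins top [0.4545 0.0005] 20.4
ins side [0.4566 0.0043] 20.36
ins both [0.4557 0.002 ] 20.39
chop top [ 0.599  -0.2356] -7.34
chop side [ 0.5998 -0.2346] -8.35
chop both [ 0.5994 -0.2353] -7.74
('top',) [0.6263 0.2141]
('side',) [0.6281 0.2185]
('top', 'side') [0.6277 0.2167]
top [0.5052 0.2509] [0.7047 0.1964] 0.20687034381708133 -15.279367953916122
side [0.5059 0.2535] [0.7048 0.1925] 0.20798295756427657 -17.043720564572794
cam in tool [ 0.0004 -0.1528  0.0718] axes in tool [[ 1.      0.0014  0.0011]
 [ 0.0015 -0.2811 -0.9597]
 [-0.0011  0.9597 -0.2811]]
shift now-axes cm [-49.38  -2.97  43.58] turn [-0.   -3.68 -0.06] shift end-axes [-46.48  -3.02  46.66]
```

```bash
python3 - <<'E'
from h import *
goto([.495,.018,.22],-69.6)
E
```

```text
shift now-axes cm [-4.995e+01  3.000e-02  4.793e+01] turn [-0.   -3.68 -0.06] shift end-axes [-4.677e+01 -2.000e-02  5.104e+01]
```

>>> send_rows --pt "0 0 0 -2 0 2 8.54" --pt "0 0 0 -4.2 0 4 8.54" --pt "0 0 0 -4.2 0 4 8.54" --pt "0 0 0 -4.2 0 4 8.54" --pt "0 0 0 -4.2 0 4 8.54" --pt "0 0 0 -4.2 0 4 8.54" --pt "0 0 0 -4.2 0 4 8.54" --pt "0 0 0 -4.2 0 4 8.54" --pt "0 0 0 -4.2 0 4 8.54" --pt "0 0 0 -4.2 0 4 8.54"

```text
clock: 1.45
ee_pos: [0.4298, -0.1065, 0.2205]
orientation: [0.567, -0.567, 0.422, -0.422]
ft_force: [1.2, -1.7, -0.5]
opening: 0.0855
```

>>> send_rows --pt "0 0 0 -4.2 0 4 8.54" --pt "0 0 0 -4.1 0 4 8.54" --pt "0 -3.7 0 -1 0 1 8.54" --pt "0 0 0 0 0 0 8.54" --pt "0 0 0 0 0 0 8.54"

```text
clock: 2.08
ee_pos: [0.4879, 0.0049, 0.22]
orientation: [-0.58, 0.581, -0.404, 0.404]
ft_force: [-0.4, -0.1, -0.3]
opening: 0.0854
```

```bash
python3 - <<'E'
from h import *
s,p,m=pose(); print(p,yaw(m),s["qpos"],s["clock"],s["ft_force"])
goto([.495,.018,.22],-69.6)
look("wrist","pics/w1.png")
E
```

```text
[0.48794713 0.00486514 0.22004419] -69.76389332151591 [ 0.32648399  0.3211074  -0.52260979  1.84632843  0.18656828  1.02369024
 -1.48942609] 2.075 [-0.36107332 -0.11299117 -0.32913705]
shift now-axes cm [-0.99  0.    1.12] turn [ 0.08 -0.16  0.04] shift end-axes [-0.99  0.    1.12]
```

View pics/w1.png

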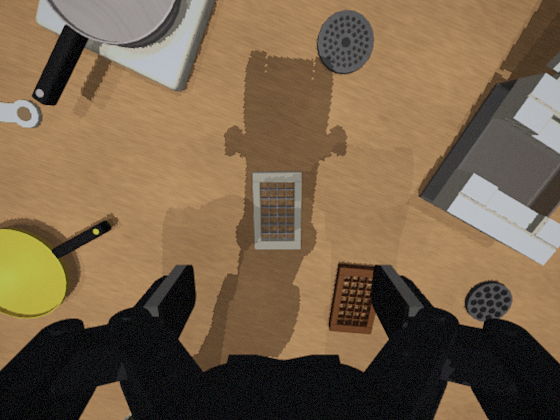

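```bash
python3 - <<'E'
from h import *
im=cv2.imread('pics/w1.png')
cv2.imwrite('pics/w1_c.png',cv2.resize(im[160:260,235:320],None,fx=6,fy=6,interpolation=cv2.INTER_CUBIC))
E
```

```text
(no output)
```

View pics/w1_c.png

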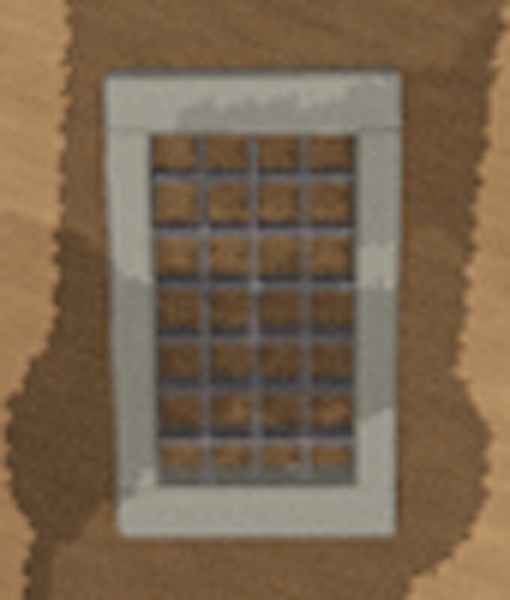

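```bash
python3 - <<'E'
from h import *
z=np.load('pics/w1.npz'); cam=(z['K'],z['V'])
M=[[a*.05,b*.03,.014] for a,b in((1,1),(1,-1),(-1,-1),(-1,1))]
px=src([(105,73),(402,70),(396,535),(120,537)],6,(235,160))
p,r=fit([(cam,M,px)],[.455,0,.35]); print(p[:2].round(4),np.degrees(p[2]),r.round(2))
goto([p[0],p[1],.06],np.degrees(p[2])-90)
E
```

```text
[0.4578 0.0015] 20.598348074397997 [-0.35 -0.11  0.24  0.14  0.27  0.06 -0.16 -0.07]
shift now-axes cm [-0.74 16.02 -2.93] turn [ 0.06 -0.38  0.04] shift end-axes [-0.75 16.02 -2.94]
```

>>> send_rows --pt "0 -0.4 0 -0.4 2 -1.4 7.2" --pt "0 0 0 -0.35 4 -1.5 7.2" --pt "0 0 0 0 5 0 7.2" --pt "0 0 0 0 4 0 7.2" --pt "0 0 0 0 1 0 7.2" --pt "0 0 0 0 0 0 7.2"

```text
clock: 2.88
ee_pos: [0.4589, 0.003, 0.0606]
orientation: [-0.582, 0.582, -0.402, 0.402]
ft_force: [-0.3, 0.2, 0.4]
opening: 0.0718
```

```bash
python3 - <<'E'
from h import *
s,p,m=pose(); print(p,yaw(m),s["clock"],s["ft_force"],s["opening"])
goto([.457,.0017,.025],-69.5)
look("wrist","pics/w2.png");look("side","pics/s2.png")
im=cv2.imread('pics/s2.png')
cv2.imwrite('pics/s2_c.png',cv2.resize(im[150:290,240:400],None,fx=4,fy=4,interpolation=cv2.INTER_CUBIC))
E
```

```text
[0.45890628 0.00298638 0.06062487] -69.25628492929275 2.875 [-0.29018428  0.20106968  0.36569847] 0.07179291340630806
shift now-axes cm [ 0.05  3.56 -0.22] turn [0.03 0.24 0.01] shift end-axes [ 0.05  3.56 -0.22]
```

View pics/w2.png

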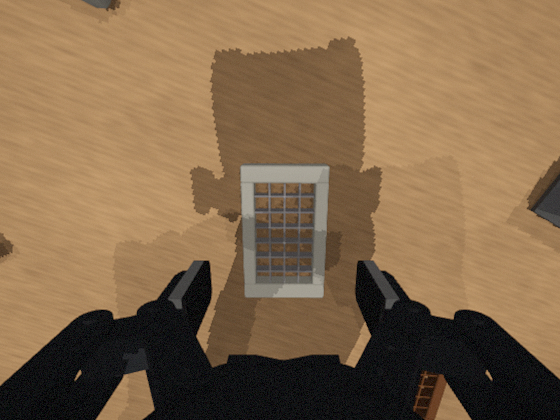

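View pics/s2_c.png

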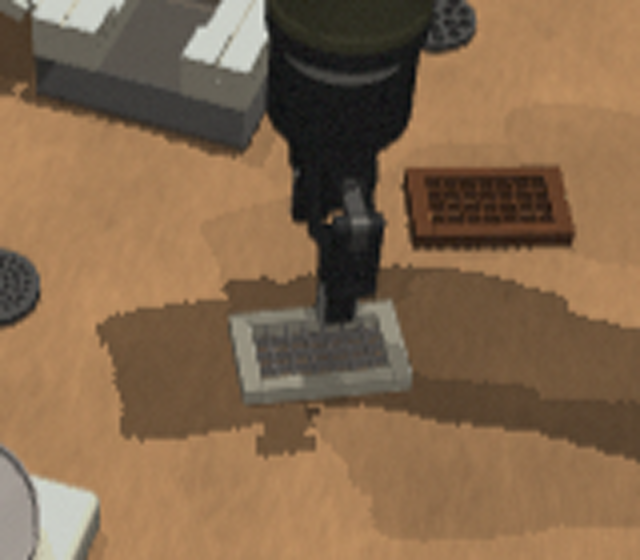

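>>> send_rows --pt "0 0.2 0 0.05 1.5 -0.2 7" --pt "0 0 0 0 1.5 0 6.8" --pt "0 0 0 0 0.5 0 6.8" --pt "0 0 0 0 0 0 6.8"

```text
clock: 3.48
ee_pos: [0.4577, 0.0025, 0.026]
orientation: [0.582, -0.581, 0.402, -0.403]
ft_force: [1.0, -0.4, 1.0]
opening: 0.068
```

```bash
python3 - <<'E'
from h import *
s,p,m=pose(); print(p,yaw(m),s["clock"],s["ft_force"],s["opening"])
look("wrist","pics/w3.png");look("side","pics/s3.png")
im=cv2.imread('pics/s3.png')
cv2.imwrite('pics/s3_c.png',cv2.resize(im[190:270,270:370],None,fx=7,fy=7,interpolation=cv2.INTER_CUBIC))
E
```

```text
[0.4576834  0.00246518 0.02597142] -69.38948014538224 3.475 [ 0.98593291 -0.39269065  0.96137566] 0.06795848012372117
```

View pics/s3_c.png

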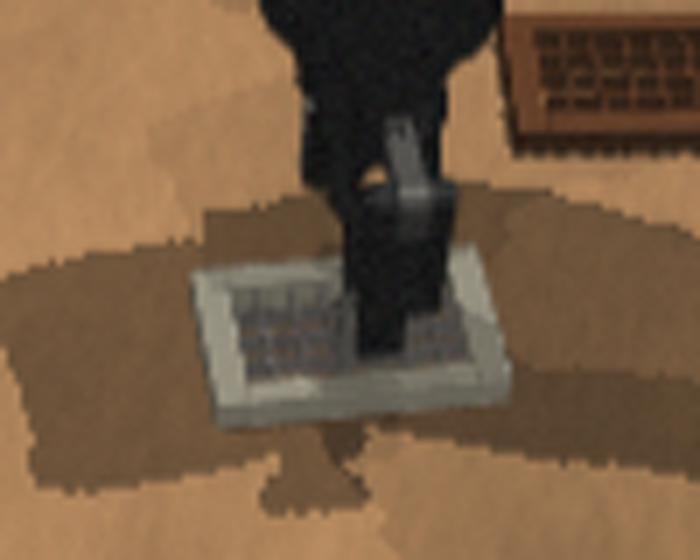

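>>> send_rows --pt "0 0 0 0 0.4 0 6.6" --pt "0 0 0 0 0.3 0 6.5" --pt "0 0 0 0 0 0 6.5"

```text
clock: 3.95
ee_pos: [0.457, 0.0025, 0.0181]
orientation: [-0.581, 0.582, -0.403, 0.402]
ft_force: [0.6, 0.8, -0.7]
opening: 0.0653
```

```bash
python3 - <<'E'
from h import *
s,p,m=pose(); print(p,yaw(m),s["clock"],s["ft_force"],s["opening"])
look("side","pics/s4.png")
im=cv2.imread('pics/s4.png')
cv2.imwrite('pics/s4_c.png',cv2.resize(im[190:270,270:370],None,fx=7,fy=7,interpolation=cv2.INTER_CUBIC))
E
```

```text
[0.45698553 0.00249166 0.01805626] -69.37548748710111 3.95 [ 0.58103626  0.77505902 -0.67393664] 0.06525024103299883
```

View pics/s4_c.png

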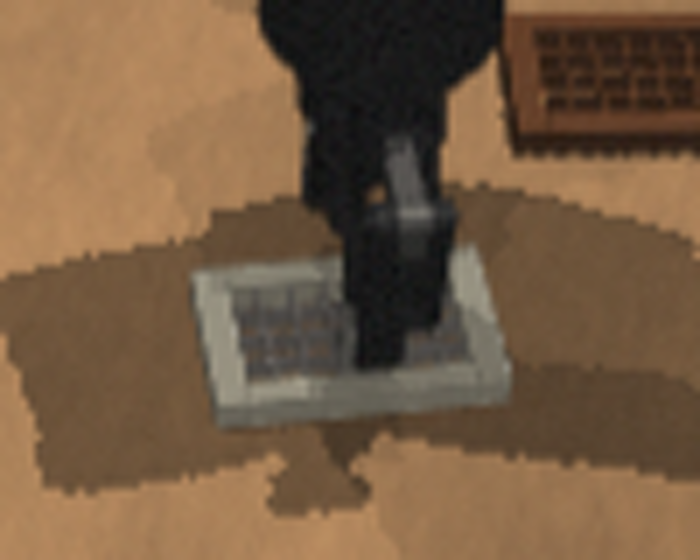

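>>> send_rows --pt "0 0 0 0 0.4 0 6.5" --pt "0 0 0 0 0.2 0 6.4" --pt "0 0 0 0 0 0 6.4"

```text
clock: 4.38
ee_pos: [0.457, 0.0025, 0.0121]
orientation: [-0.581, 0.582, -0.403, 0.402]
ft_force: [0.4, -0.5, 0.5]
opening: 0.064
```

```bash
python3 - <<'E'
from h import *
s,p,m=pose(); print(p,yaw(m),s["clock"],s["ft_force"],s["opening"])
look("side","pics/s5.png")
im=cv2.imread('pics/s5.png')
cv2.imwrite('pics/s5_c.png',cv2.resize(im[190:270,270:370],None,fx=7,fy=7,interpolation=cv2.INTER_CUBIC))
E
```

```text
[0.45703413 0.0025027  0.01206739] -69.37578224922828 4.375 [ 0.39421972 -0.47552479  0.46039007] 0.06403881179166061
```

View pics/s5_c.png

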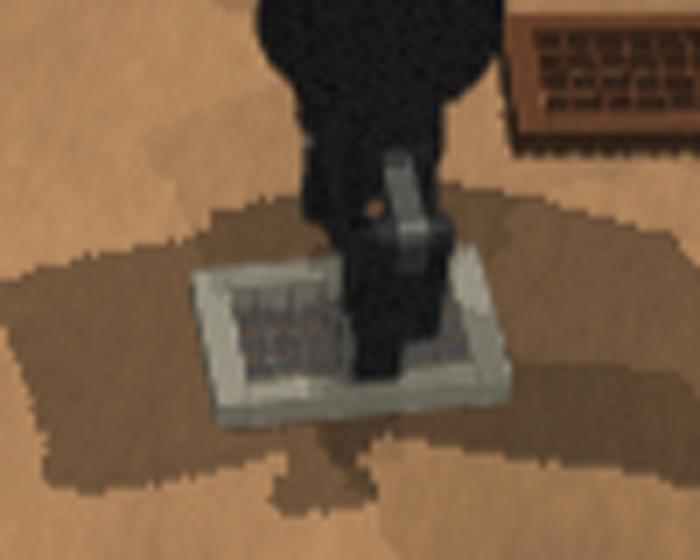

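```bash
python3 - <<'E'
from h import *
a=np.radians(-69.4); X=np.array([np.cos(a),np.sin(a)]); c=np.array([.457,.0025])
for off in (-.032,-.04):
  for z in (0,.005,.01,.015,.02):
    q=c+X*off; print(off,z,((proj([[*q,z]],"side")[0]-[270,190]+.5)*7).round(0))
E
```

```text
-0.032 0 [364. 421.]
-0.032 0.005 [365. 411.]
-0.032 0.01 [366. 402.]
-0.032 0.015 [368. 392.]
-0.032 0.02 [369. 383.]
-0.04 0 [369. 439.]
-0.04 0.005 [370. 430.]
-0.04 0.01 [371. 420.]
-0.04 0.015 [372. 411.]
-0.04 0.02 [373. 401.]
```

```bash
python3 - <<'E'
from h import *
look("wrist","pics/w5.png")
im=cv2.imread('pics/w5.png')
cv2.imwrite('pics/w5_c.png',cv2.resize(im[140:380,140:430],None,fx=2.5,fy=2.5,interpolation=cv2.INTER_CUBIC))
E
```

```text
(no output)
```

View pics/w5_c.png

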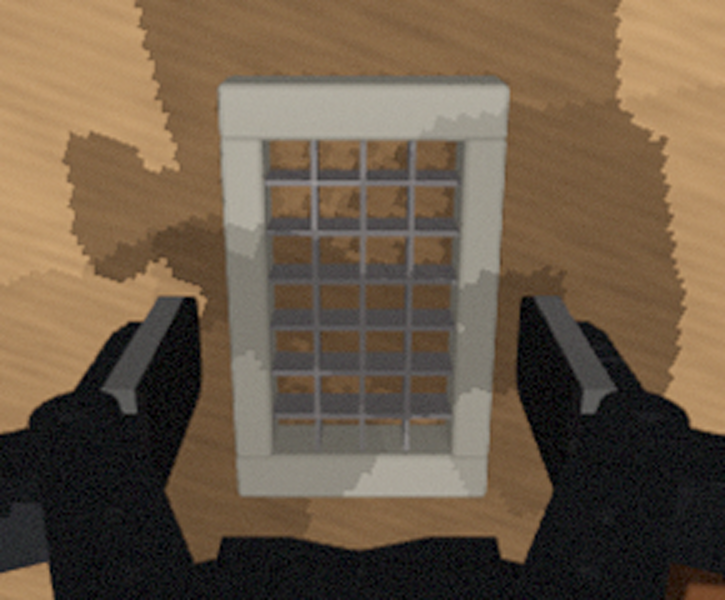

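>>> send_rows --pt "0 0 0 0 0.3 0 6.5" --pt "0 0 0 0 0.2 0 6.5" --pt "0 0 0 0 0 0 6.5"

```text
clock: 4.85
ee_pos: [0.4571, 0.0025, 0.0071]
orientation: [-0.581, 0.581, -0.403, 0.402]
ft_force: [-0.9, 0.6, -0.5]
opening: 0.0651
```

```bash
python3 - <<'E'
from h import *
s,p,m=pose(); print(p,yaw(m),s["clock"],s["ft_force"],s["opening"])
look("side","pics/s6.png");look("wrist","pics/w6.png")
im=cv2.imread('pics/s6.png')
cv2.imwrite('pics/s6_c.png',cv2.resize(im[190:270,270:370],None,fx=7,fy=7,interpolation=cv2.INTER_CUBIC))
im=cv2.imread('pics/w6.png')
cv2.imwrite('pics/w6_c.png',cv2.resize(im[140:380,140:430],None,fx=2.5,fy=2.5,interpolation=cv2.INTER_CUBIC))
E
```

```text
[0.45707346 0.00248833 0.00710609] -69.3805960440054 4.85 [-0.911974    0.61507314 -0.54818688] 0.06507836638158339
```

View pics/s6_c.png

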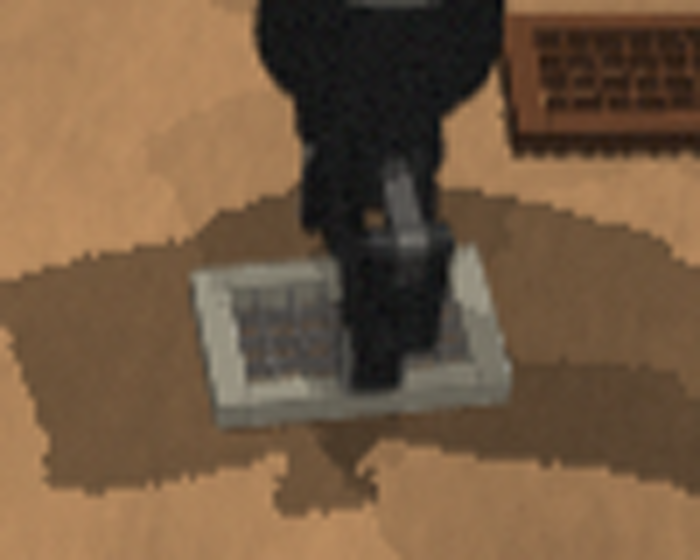

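View pics/w6_c.png

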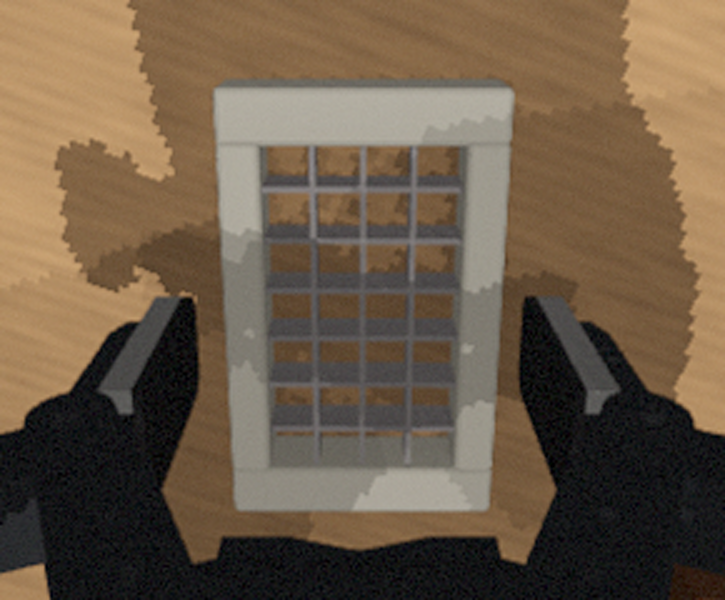

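>>> send_rows --pt "0 0 0 0 0.2 0 6.5" --pt "0 0 0 0 0.2 0 6.5" --pt "0 0 0 0 0 0 6.5"

```text
clock: 5.32
ee_pos: [0.4571, 0.0025, 0.0031]
orientation: [-0.581, 0.581, -0.403, 0.402]
ft_force: [-0.1, -0.3, 0.2]
opening: 0.0649
```

```bash
python3 - <<'E'
from h import *
s,p,m=pose(); print(p,yaw(m),s["clock"],s["ft_force"],s["opening"])
look("side","pics/s7.png");look("wrist","pics/w7.png")
im=cv2.imread('pics/s7.png')
cv2.imwrite('pics/s7_c.png',cv2.resize(im[190:270,270:370],None,fx=7,fy=7,interpolation=cv2.INTER_CUBIC))
E
```

```text
[0.45707948 0.00249127 0.00313242] -69.37956882868471 5.325 [-0.08766706 -0.31176327  0.18670019] 0.0648895161527226
```

View pics/s7_c.png

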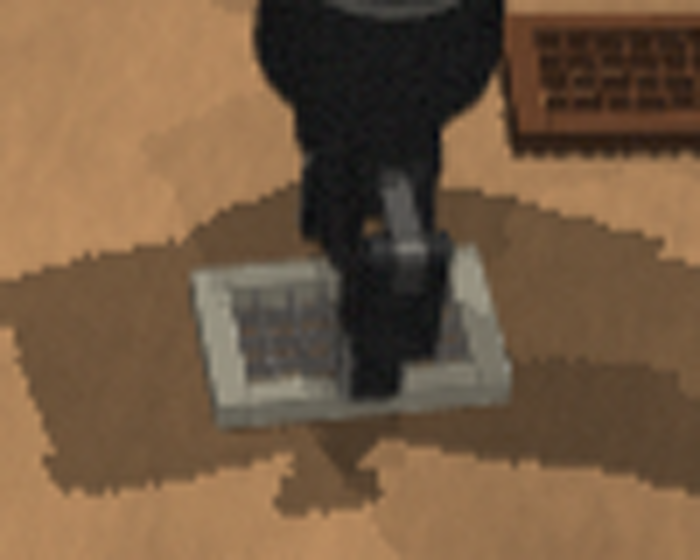

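>>> send_rows --pt "0 0 0 0 0.2 0 6.5" --pt "0 0 0 0 0.2 0 6.5" --pt "0 0 0 0 0 0 6.5"

```text
clock: 5.8
ee_pos: [0.4571, 0.0025, -0.0009]
orientation: [-0.581, 0.581, -0.403, 0.402]
ft_force: [0.2, -0.2, -0.2]
opening: 0.0651
```

```bash
python3 - <<'E'
from h import *
s,p,m=pose(); print(p,yaw(m),s["clock"],s["ft_force"],s["opening"])
look("side","pics/s8.png");look("wrist","pics/w8.png")
im=cv2.imread('pics/s8.png')
cv2.imwrite('pics/s8_c.png',cv2.resize(im[190:270,270:370],None,fx=7,fy=7,interpolation=cv2.INTER_CUBIC))
E
```

```text
[ 0.45708527  0.00250557 -0.00088608] -69.38043265041607 5.8 [ 0.22095257 -0.21528296 -0.23582223] 0.06507748160481619
```

View pics/s8_c.png

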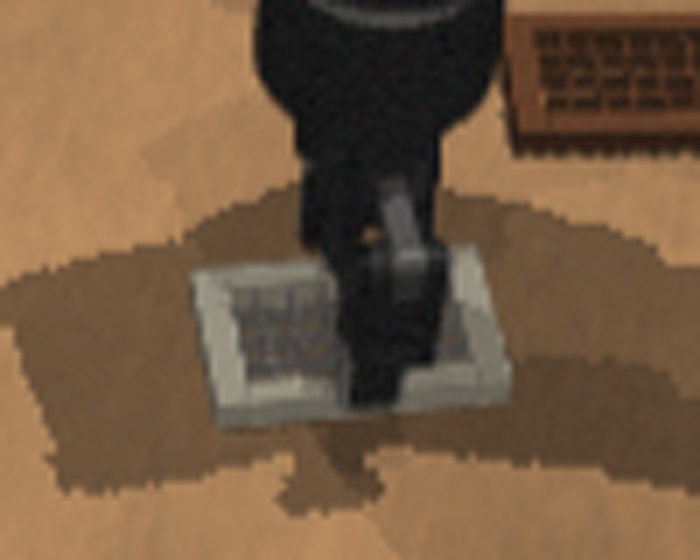

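View pics/w8.png

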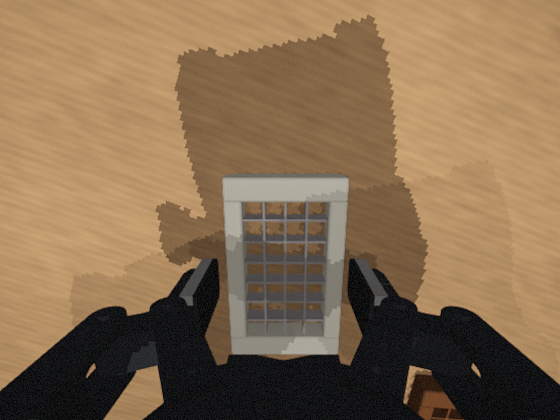

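>>> send_rows --pt "0 0 0 0 0.2 0 6.5" --pt "0 0 0 0 0.15 0 6.5" --pt "0 0 0 0 0 0 6.3" --pt "0 0 0 0 0 0 6.3" --force 30

```text
clock: 6.4
ee_pos: [0.4572, 0.0025, -0.0042]
orientation: [-0.581, 0.581, -0.402, 0.402]
ft_force: [-0.6, 0.5, -0.1]
opening: 0.0631
```

>>> send_rows --pt "0 0 0 0 0 0 5.8" --pt "0 0 0 0 0 0 5.5" --pt "0 0 0 0 0 0 5.5" --pt "0 0 0 0 0 0 5.5" --force 30

```text
clock: 6.9
ee_pos: [0.4572, 0.0025, -0.0038]
orientation: [0.581, -0.581, 0.402, -0.403]
ft_force: [-0.4, -0.6, 6.1]
opening: 0.0582
```

```bash
python3 - <<'E'
from h import *
s,p,m=pose(); print(p,yaw(m),s["clock"],s["ft_force"],s["moment"],s["opening"])
look("side","pics/s9.png")
im=cv2.imread('pics/s9.png')
cv2.imwrite('pics/s9_c.png',cv2.resize(im[190:270,270:370],None,fx=7,fy=7,interpolation=cv2.INTER_CUBIC))
E
```

```text
[ 0.45723919  0.0025306  -0.00377523] -69.37677481550539 6.9 [-0.43573377 -0.63458039  6.07829727] [0.04849355 0.30635557 0.04880757] 0.058224584783346654
```

View pics/s9_c.png

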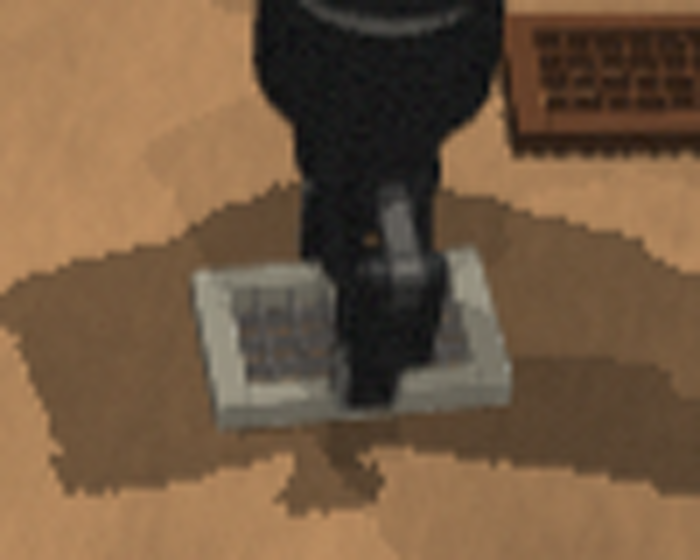

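>>> send_rows --pt "0 0 0 0 -0.2 0 5.3" --pt "0 0 0 0 -0.6 0 5.3" --pt "0 0 0 0 -1.5 0 5.3" --pt "0 0 0 0 -2 0 5.3" --pt "0 0 0 0 -1 0 5.3" --pt "0 0 0 0 0 0 5.3" --force 40

```text
clock: 7.7
ee_pos: [0.4576, 0.0024, 0.0493]
orientation: [0.582, -0.581, 0.402, -0.403]
ft_force: [-0.9, -0.0, -1.0]
opening: 0.0576
```

```bash
python3 - <<'E'
from h import *
s,p,m=pose(); print(p,yaw(m),s["clock"],s["ft_force"],s["moment"],s["opening"])
look("side","pics/s10.png");look("wrist","pics/w10.png")
im=cv2.imread('pics/s10.png')
cv2.imwrite('pics/s10_c.png',cv2.resize(im[150:270,250:390],None,fx=5,fy=5,interpolation=cv2.INTER_CUBIC))
E
```

```text
[0.457624   0.00235802 0.04931454] -69.4078118531441 7.7 [-8.66375308e-01 -5.17785490e-04 -1.00610041e+00] [0.04813674 0.0336536  0.00718388] 0.057613531748708674
```

View pics/s10_c.png

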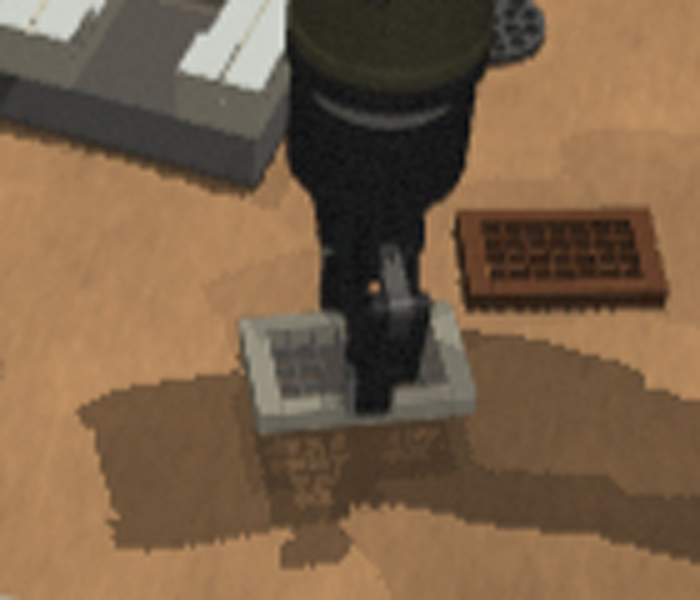

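View pics/w10.png

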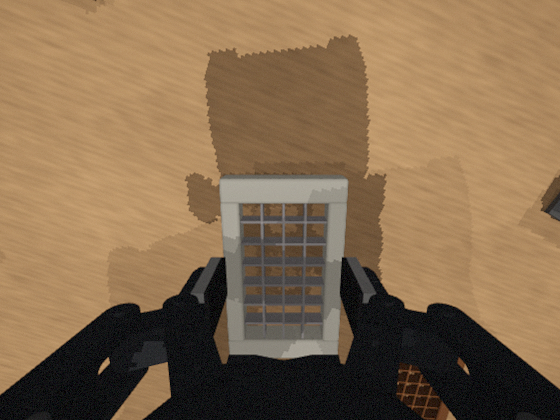

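```bash
python3 - <<'E'
from h import *
im=cv2.imread('pics/w10.png')
cv2.imwrite('pics/w10_c.png',cv2.resize(im[165:365,210:360],None,fx=3,fy=3,interpolation=cv2.INTER_CUBIC))
E
```

```text
(no output)
```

View pics/w10_c.png

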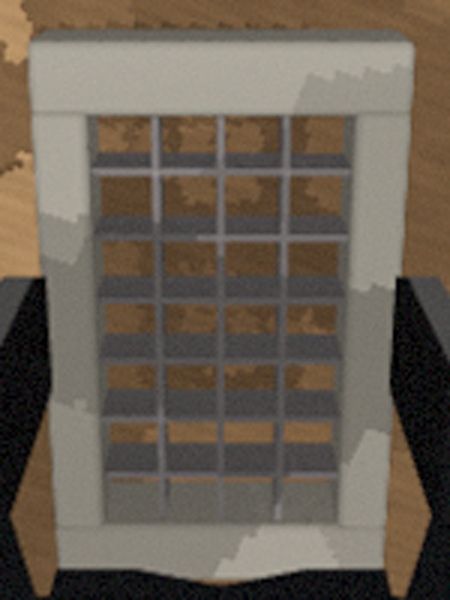

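```bash
python3 - <<'E'
from h import *
z=np.load('pics/w10.npz'); K,V=z['K'],z['V']
s,p,m=pose()
M=np.array([[a*.05,b*.03,.014] for a,b in((1,1),(1,-1),(-1,-1),(-1,1))])
px=src([(29,41),(414,42),(387,569),(57,569)],3,(210,165))
q,r=fit([((K,V),M+[0,0,.0493+.0038],px)],[.457,0,.35]); print("fixed z fit",q[:2],np.degrees(q[2]),r.round(2))
ok,rv,t=cv2.solvePnP(M,px.reshape(-1,1,2),K,None,flags=cv2.SOLVEPNP_IPPE)
Rm=V[:3,:3].T@cv2.Rodrigues(rv)[0]; c=V[:3,:3].T@(t.ravel()-V[:3,3])
print(c,"normal",Rm[:,2]); print("tool-frame origin offset",m.T@(c-p), "ins yaw",np.degrees(np.arctan2(Rm[1,0],Rm[0,0])),"tool",yaw(m))
print("fixed in tool",m.T@(np.array([*q[:2],.0531])-p))
E
```

```text
fixed z fit [0.45817784 0.00214742] 20.70141963058621 [-2.29 -2.6   2.4  -3.    0.    4.32 -0.14  4.28]
[0.45633752 0.00151899 0.07835558] normal [ 0.06856459 -0.24941341 -0.96596679]
tool-frame origin offset [ 0.00057348 -0.02989084 -0.00091017] ins yaw -69.43283492042877 tool -69.39169117821035
fixed in tool [ 0.00063574 -0.00463594  0.00104237]
```

```bash
python3 - <<'E'
from h import *
z=np.load('pics/w10.npz'); K,V=z['K'],z['V']
s,p,m=pose()
M=np.array([[a*.05,b*.03,.014] for a,b in((1,1),(1,-1),(-1,-1),(-1,1))])
px=src([(29,41),(414,42),(387,569),(57,569)],3,(210,165))
def W(v,tilt): 
    Rm=R.from_euler('zyx',[v[3],v[4] if tilt else 0,v[5] if tilt else 0]).as_matrix(); return M@Rm.T+v[:3]
for tilt in (0,1):
    r=least_squares(lambda v:(proj(W(v,tilt),(K,V))-px).ravel(),[.457,0,.05,.36,0,0]); print(r.x[:3],np.degrees(r.x[3:]),r.fun.round(2)); print("tool frame",m.T@(r.x[:3]-p))
E
```

```text
[0.45643688 0.00148683 0.04818933] [20.70188319  0.          0.        ] [ 0.19 -0.26 -0.08 -0.66 -1.71  0.57  1.58  0.54]
tool frame [ 0.0006418   0.00027538 -0.00081799]
[0.45663525 0.00155228 0.04861257] [20.70849157 -0.51816159  0.13440589] [-0.22 -0.12  0.31 -0.51 -1.7   0.43  1.59  0.33]
tool frame [ 0.00065032 -0.00014794 -0.00060942]
```

```bash
python3 - <<'E'
from h import *
goto([.50,-.222,.20],-97.7)
E
```

```text
shift now-axes cm [ 22.51 -15.15  -3.88] turn [ 2.000e-02  2.831e+01 -0.000e+00] shift end-axes [ 21.66 -15.15   7.27]
```

>>> send_rows --pt "0 0 0 0.5 -2 0 5.3" --pt "0 0 0 1 -4 0 5.3" --pt "0 0 0 3 -4.5 -0.4 5.3" --pt "0 0 0 4 -3.5 -0.8 5.3" --pt "0 0 0 4.5 -1.2 -0.8 5.3" --pt "0 0 0 4.5 0 -0.9 5.3" --pt "0 0 0 3.5 0 -0.7 5.3" --pt "0 0 0 1.5 0 -0.3 5.3" --pt "0 5 0 0 0 0 5.3" --pt "0 9 0 0 0 0 5.3"

```text
clock: 9.05
ee_pos: [0.4997, -0.2207, 0.2]
orientation: [0.527, -0.527, 0.472, -0.47]
ft_force: [0.6, 0.8, -0.8]
opening: 0.0575
```

>>> send_rows --pt "0 9 0 0 0 0 5.3" --pt "0 5.3 0 0 0 0 5.3" --pt "0 0 0 0 0 0 5.3" --pt "0 0 0 0 0 0 5.3"

```text
clock: 9.55
ee_pos: [0.4999, -0.2211, 0.2005]
orientation: [0.466, -0.466, 0.532, -0.531]
ft_force: [0.5, 0.5, -1.0]
opening: 0.0573
```

```bash
python3 - <<'E'
from h import *
s,p,m=pose(); print(p,yaw(m),s["clock"],s["ft_force"],s["qpos"],s["opening"])
look("wrist","pics/w11.png")
E
```

```text
[ 0.49992541 -0.22108218  0.20051467] -97.50567770371744 9.55 [ 0.54096616  0.50333707 -0.99548156] [ 0.61992771  0.41393738 -0.3627033   1.73748245  0.16778366  1.02129443
 -1.50457538] 0.05731327329634066
```

View pics/w11.png

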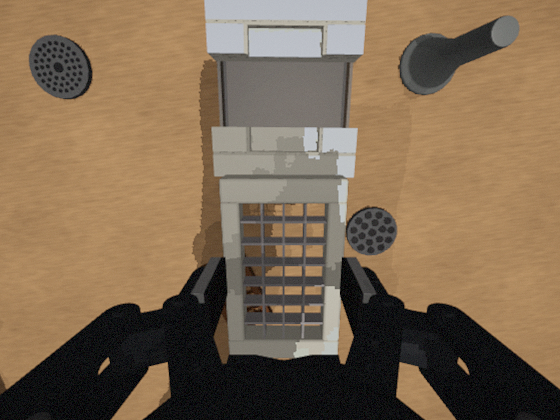

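```bash
python3 - <<'E'
from h import *
im=cv2.imread('pics/w11.png')
cv2.imwrite('pics/w11_c.png',cv2.resize(im[0:185,195:375],None,fx=4.2,fy=3.2,interpolation=cv2.INTER_CUBIC)[:600])
cv2.imwrite('pics/w11_a.png',cv2.resize(im[0:75,195:375],None,fx=4,fy=4,interpolation=cv2.INTER_CUBIC))
cv2.imwrite('pics/w11_b.png',cv2.resize(im[115:190,195:375],None,fx=4,fy=4,interpolation=cv2.INTER_CUBIC))
E
```

```text
(no output)
```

View pics/w11_a.png

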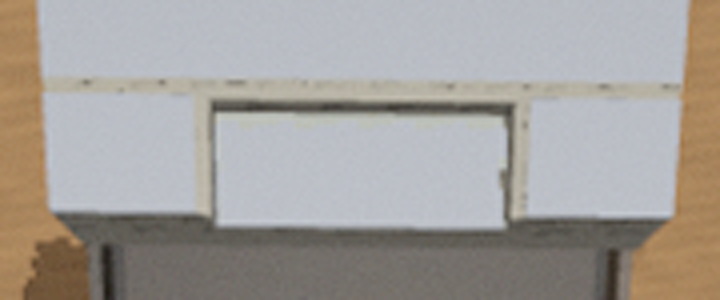

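View pics/w11_b.png

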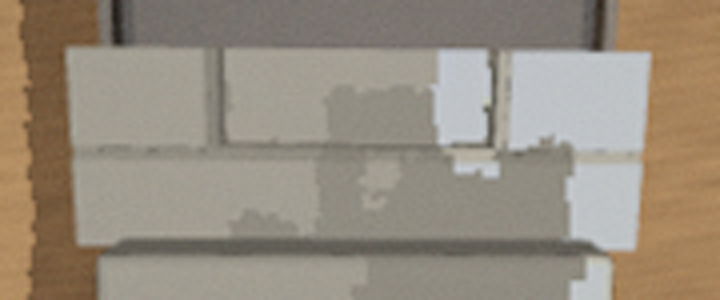

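```bash
python3 - <<'E'
from h import *
z=np.load('pics/w11.npz'); cam=(z['K'],z['V'])
M=[[.03,.066,.072],[.03,-.066,.072],[-.03,.066,.072],[-.03,-.066,.072],[-.075,.066,.072],[-.075,-.066,.072]]
px=np.r_[src([(50,213),(673,215)],4,(195,0)),src([(66,48),(652,52),(78,247),(636,248)],4,(195,115))]
p,r=fit([(cam,M,px)],[.6,-.23,-.13]); print(p[:2],np.degrees(p[2]),r.round(2))
def f(v): return (proj(world(v[:3],np.array(M)+[0,0,v[3]]),cam)-px).ravel()
r=least_squares(f,[*p,0]); print(r.x,np.degrees(r.x[2]),r.fun.round(2))
p=r.x[:3]
for q in ([.052,.032,.06],[.052,-.032,.06],[.055,.035,.072],[.055,-.035,.072]): print(q,((proj(world(p,[[*q]]),cam)[0]-[195,0]+.5)*4).round(0))
for q in ([-.052,.032,.06],[-.052,-.032,.06],[-.055,.035,.072],[-.055,-.035,.072]): print(q,((proj(world(p,[[*q]]),cam)[0]-[195,115]+.5)*4).round(0))
E
```

```text
[ 0.60069495 -0.23537678] -7.731671052940955 [-0.42 -0.25  0.06  0.08  0.03  0.03 -0.03 -0.19  0.02 -0.02  0.38  0.47]
[ 6.00727438e-01 -2.35382551e-01 -1.34942563e-01 -5.53173341e-04] -7.731639364086634 [-0.26 -0.14 -0.1   0.19  0.17 -0.01 -0.17 -0.23  0.15 -0.14  0.25  0.34]
[0.052, 0.032, 0.06] [213. 113.]
[0.052, -0.032, 0.06] [510. 114.]
[0.055, 0.035, 0.072] [192.  78.]
[0.055, -0.035, 0.072] [533.  79.]
[-0.052, 0.032, 0.06] [226. 145.]
[-0.052, -0.032, 0.06] [492. 146.]
[-0.055, 0.035, 0.072] [207. 162.]
[-0.055, -0.035, 0.072] [510. 163.]
```

```bash
python3 - <<'E'
from h import *
goto([.6013,-.2349,.10],-97.8)
E
```

```text
shift now-axes cm [ 0.02 10.05 10.24] turn [ 0.02  0.25 -0.02] shift end-axes [-0.03 10.06 10.23]
```

>>> send_rows --pt "0 0.25 0 0 0 1 5.3" --pt "0 0 0 0 0 2.5 5.3" --pt "0 0 0 0 0 3 5.3" --pt "0 0 0 0 0 2.6 5.3" --pt "0 0 0 0 1 1.1 5.3" --pt "0 0 0 0 3 0 5.3" --pt "0 0 0 0 3.5 0 5.3" --pt "0 0 0 0 2 0 5.3" --pt "0 0 0 0 0.5 0 5.3" --pt "0 0 0 0 0 0 5.3"

```text
clock: 10.85
ee_pos: [0.6009, -0.2359, 0.1008]
orientation: [0.464, -0.464, 0.533, -0.533]
ft_force: [-0.8, 0.3, 0.2]
opening: 0.0574
```

```bash
python3 - <<'E'
from h import *
s,p,m=pose(); print(p,yaw(m),s["clock"],s["ft_force"],s["opening"])
goto([.6013,-.2349,.075],-97.8)
look("wrist","pics/w12.png");look("side","pics/s12.png")
im=cv2.imread('pics/s12.png')
cv2.imwrite('pics/s12_c.png',cv2.resize(im[80:200,210:350],None,fx=5,fy=5,interpolation=cv2.INTER_CUBIC))
E
```

```text
[ 0.60087589 -0.2358971   0.10078538] -97.93280088976353 10.85 [-0.76133577  0.27878236  0.17504401] 0.05743519984471543
shift now-axes cm [-0.1   2.58  0.03] turn [ 0.02 -0.13 -0.01] shift end-axes [-0.1   2.58  0.03]
```

View pics/w12.png

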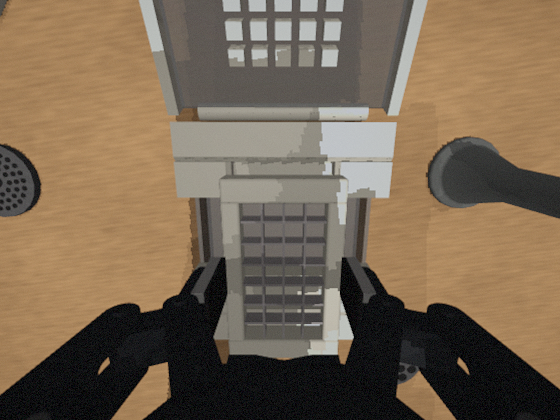

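View pics/s12_c.png

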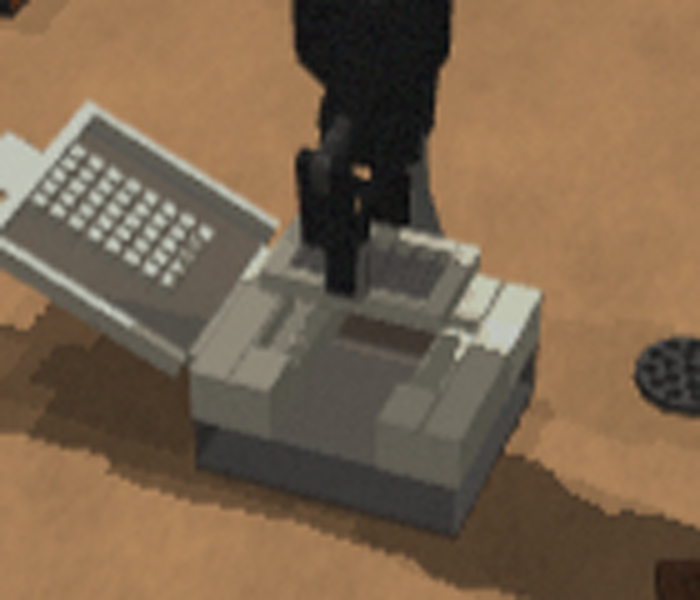

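```bash
python3 - <<'E'
from h import *
im=cv2.imread('pics/w12.png')
cv2.imwrite('pics/w12_c.png',cv2.resize(im[110:215,165:405],None,fx=3.3,fy=3.3,interpolation=cv2.INTER_CUBIC))
z=np.load('pics/w12.npz'); cam=(z['K'],z['V'])
M=[[.075,.066,.072],[.075,-.066,.072],[.03,.066,.072],[.03,-.066,.072],[.055,.035,.072],[.055,-.035,.072],[.03,.035,.072],[.03,-.035,.072]]
print(((proj(world([.6007,-.2354,-.13494],M),cam)-[165,110]+.5)*3.3).round(0))
E
```

```text
[[ 12.  42.]
 [764.  40.]
 [ 38. 292.]
 [739. 290.]
 [195. 157.]
 [581. 156.]
 [203. 291.]
 [574. 291.]]
```

View pics/w12_c.png

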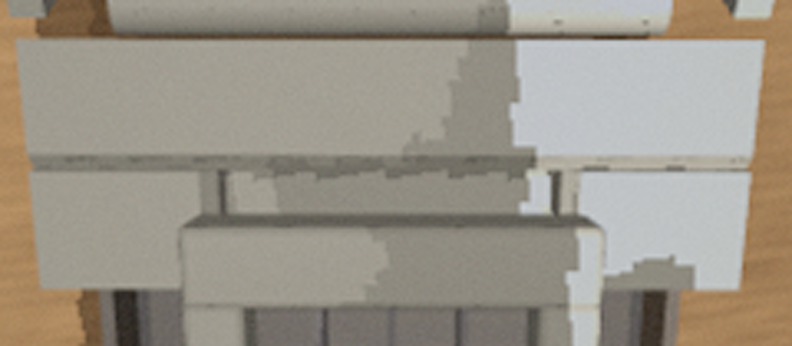

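>>> send_rows --pt "0 0 0 -0.03 0.8 0.03 5.3" --pt "0 0 0 0 1 0 5.3" --pt "0 0 0 0 0.6 0 5.3" --pt "0 0 0 0 0.3 0 5.3" --pt "0 0 0 0 0 0 5.3"

```text
clock: 11.58
ee_pos: [0.6012, -0.2356, 0.0735]
orientation: [0.464, -0.464, 0.534, -0.533]
ft_force: [-0.5, -0.2, -0.5]
opening: 0.0578
```

```bash
python3 - <<'E'
from h import *
s,p,m=pose(); print(p,yaw(m),s["clock"],s["ft_force"],s["moment"],s["opening"])
look("wrist","pics/w13.png");look("side","pics/s13.png")
im=cv2.imread('pics/s13.png')
cv2.imwrite('pics/s13_c.png',cv2.resize(im[80:200,210:350],None,fx=5,fy=5,interpolation=cv2.INTER_CUBIC))
E
```

```text
[ 0.60117144 -0.23558557  0.07345525] -97.93301690778557 11.575 [-0.51002315 -0.23931547 -0.53288242] [-0.03369525  0.00780868  0.0470805 ] 0.057785082291453654
```

View pics/w13.png

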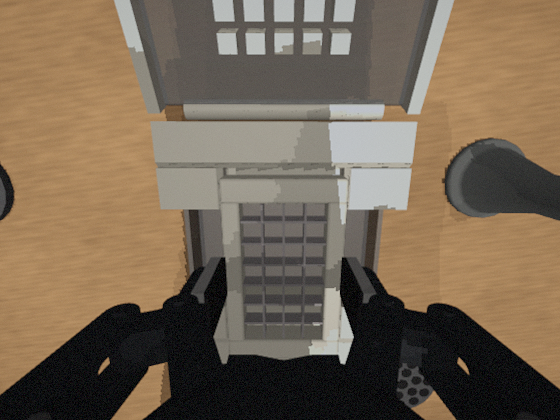

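View pics/s13_c.png

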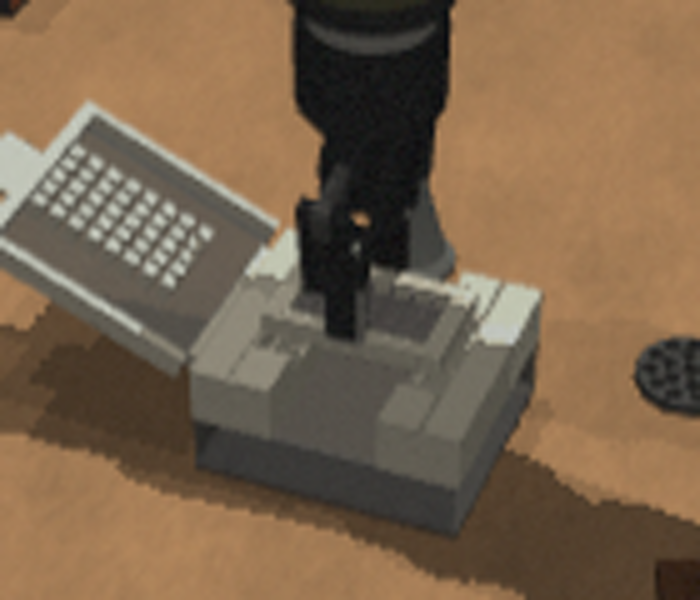

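```bash
python3 - <<'E'
from h import *
im=cv2.imread('pics/w13.png')
cv2.imwrite('pics/w13_c.png',cv2.resize(im[110:220,140:425],None,fx=2.8,fy=2.8,interpolation=cv2.INTER_CUBIC))
cv2.imwrite('pics/w13_d.png',cv2.resize(im[290:370,200:370],None,fx=4,fy=4,interpolation=cv2.INTER_CUBIC))
z=np.load('pics/w13.npz'); cam=(z['K'],z['V'])
M=[[.075,.066,.072],[.075,-.066,.072],[.03,.066,.072],[.03,-.066,.072],[.055,.035,.072],[.055,-.035,.072],[.03,.035,.072],[.03,-.035,.072]]
print(((proj(world([.6007,-.2354,-.13494],M),cam)-[140,110]+.5)*2.8).round(0))
E
```

```text
[[ 25.  35.]
 [776.  33.]
 [ 56. 281.]
 [747. 280.]
 [209. 149.]
 [593. 148.]
 [218. 281.]
 [585. 280.]]
```

View pics/w13_c.png

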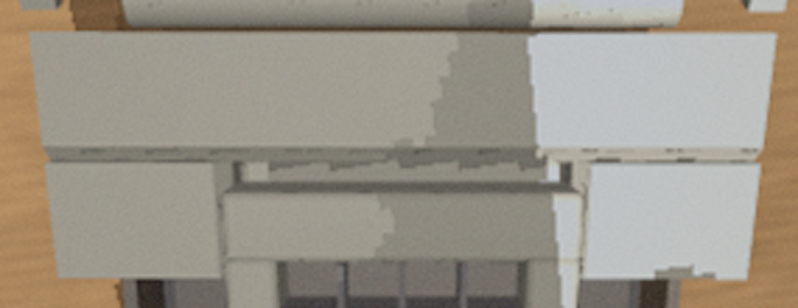

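View pics/w13_d.png

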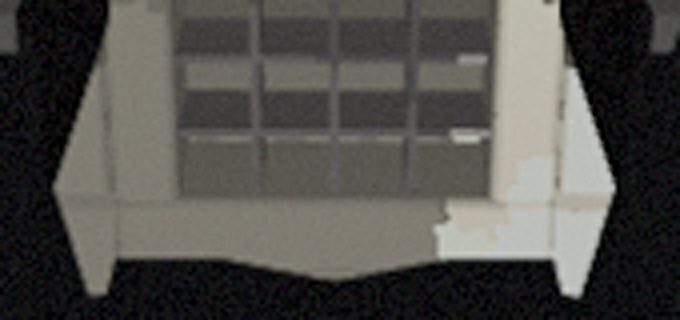

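```bash
python3 - <<'E'
from h import *
z=np.load('pics/w13.npz'); cam=(z['K'],z['V'])
for u in (.0735,.0755,.0775):
  for dx in (-.001,0,.001):
    M=[[.05+dx,.03,u+.014],[.05+dx,-.03,u+.014],[-.05+dx,.03,u+.014],[-.05+dx,-.03,u+.014]]
    a=proj(world([.6007,-.2354,-.13494],M),cam); print(u,dx,((a[:2]-[140,110]+.5)*2.8).round(0).tolist(),((a[2:]-[200,290]+.5)*4).round(0).tolist())
E
```

```text
0.0735 -0.001 [[221.0, 196.0], [581.0, 195.0]] [[120.0, 267.0], [548.0, 267.0]]
0.0735 0 [[220.0, 190.0], [581.0, 189.0]] [[120.0, 261.0], [549.0, 261.0]]
0.0735 0.001 [[220.0, 184.0], [581.0, 183.0]] [[120.0, 255.0], [549.0, 255.0]]
0.0755 -0.001 [[218.0, 198.0], [583.0, 197.0]] [[118.0, 278.0], [551.0, 277.0]]
0.0755 0 [[218.0, 192.0], [583.0, 191.0]] [[118.0, 272.0], [551.0, 272.0]]
0.0755 0.001 [[217.0, 186.0], [584.0, 185.0]] [[117.0, 266.0], [551.0, 266.0]]
0.0775 -0.001 [[216.0, 200.0], [586.0, 199.0]] [[115.0, 289.0], [553.0, 288.0]]
0.0775 0 [[215.0, 194.0], [586.0, 193.0]] [[115.0, 283.0], [554.0, 282.0]]
0.0775 0.001 [[215.0, 188.0], [586.0, 187.0]] [[115.0, 277.0], [554.0, 276.0]]
```

>>> send_rows --pt "0 0 0 0 0.3 0 5.3" --pt "0 0 0 0 0.3 0 5.3" --pt "0 0 0 0 0.3 0 5.3" --pt "0 0 0 0 0 0 5.3"

```text
clock: 12.18
ee_pos: [0.6011, -0.2356, 0.0644]
orientation: [0.464, -0.464, 0.534, -0.533]
ft_force: [0.0, 0.0, -1.1]
opening: 0.0576
```

>>> send_rows --pt "0 0 0 0 0.15 0 5.3" --pt "0 0 0 0 0.1 0 5.3" --pt "0 0 0 0 0 0 5.3"

```text
clock: 12.55
ee_pos: [0.6013, -0.2356, 0.0622]
orientation: [0.464, -0.464, 0.533, -0.533]
ft_force: [0.3, -0.1, -1.0]
opening: 0.0573
```

>>> send_rows --pt "0 0 0 0 0.1 0 5.3" --pt "0 0 0 0 0.1 0 5.3" --pt "0 0 0 0 0 0 5.3"

```text
clock: 12.92
ee_pos: [0.6012, -0.2356, 0.0602]
orientation: [0.464, -0.464, 0.533, -0.533]
ft_force: [-0.2, -0.5, -1.6]
opening: 0.0571
```

>>> send_rows --pt "0 0 0 0 0.1 0 5.3" --pt "0 0 0 0 0.1 0 5.3" --pt "0 0 0 0 0 0 5.3"

```text
clock: 13.3
ee_pos: [0.6012, -0.2356, 0.0582]
orientation: [0.464, -0.464, 0.533, -0.533]
ft_force: [-0.3, 0.0, -0.7]
opening: 0.0575
```

```bash
python3 - <<'E'
from h import *
s,p,m=pose(); print(p,yaw(m),s["clock"],s["ft_force"],s["moment"],s["opening"])
look("wrist","pics/w14.png");look("side","pics/s14.png")
im=cv2.imread('pics/s14.png')
cv2.imwrite('pics/s14_c.png',cv2.resize(im[80:200,210:350],None,fx=5,fy=5,interpolation=cv2.INTER_CUBIC))
im=cv2.imread('pics/w14.png')
cv2.imwrite('pics/w14_c.png',cv2.resize(im[100:370,130:430],None,fx=2.2,fy=2.2,interpolation=cv2.INTER_CUBIC))
E
```

```text
[ 0.60122974 -0.2356083   0.05815582] -97.93393762363351 13.3 [-0.30543242  0.0353168  -0.72652521] [-0.00050135  0.01627441 -0.02228549] 0.05747932475860081
```

View pics/w14_c.png

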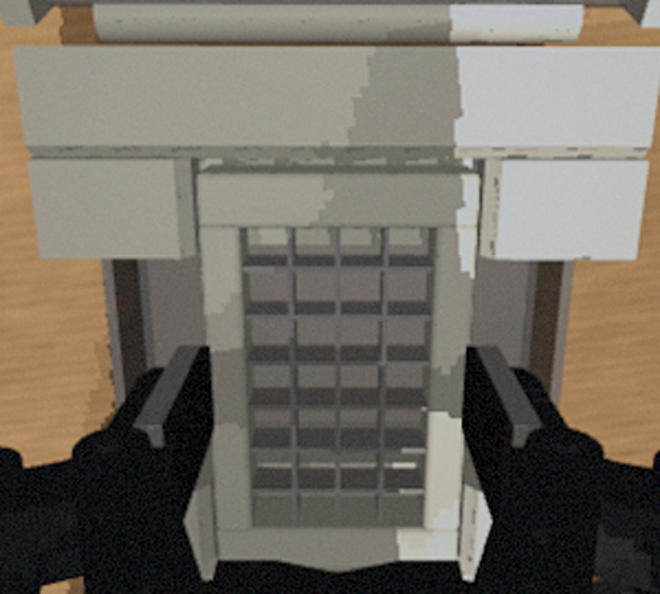

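View pics/s14_c.png

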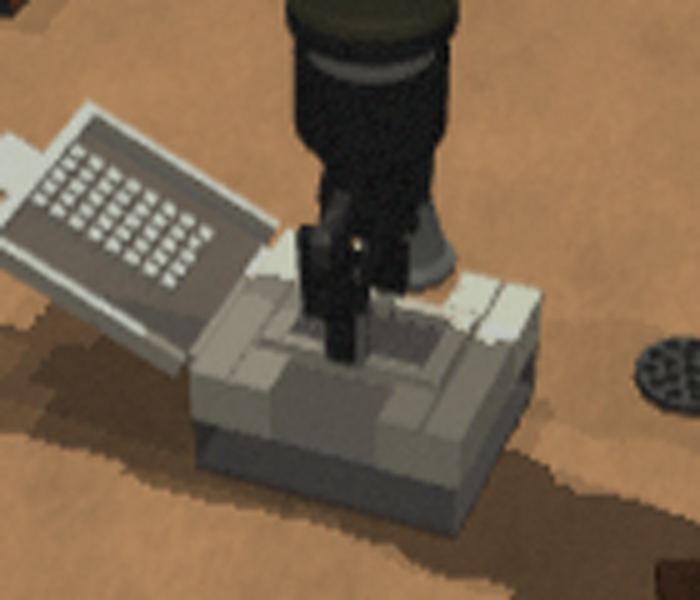

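>>> send_rows --pt "0 0 0 0 0.1 0 5.3" --pt "0 0 0 0 0.05 0 5.3" --pt "0 0 0 0 0 0 5.3"

```text
clock: 13.78
ee_pos: [0.6013, -0.2356, 0.0567]
orientation: [0.464, -0.464, 0.533, -0.533]
ft_force: [-0.8, 0.6, -0.4]
opening: 0.0575
```

>>> send_rows --pt "0 0 0 0 0.05 0 5.3" --pt "0 0 0 0 0.05 0 5.3" --pt "0 0 0 0 0 0 5.3"

```text
clock: 14.15
ee_pos: [0.6013, -0.2356, 0.0565]
orientation: [-0.464, 0.464, -0.533, 0.534]
ft_force: [-3.3, 1.2, 6.2]
opening: 0.0574
```

>>> send_rows --pt "0 0 0 0 0.05 0 5.3" --pt "0 0 0 0 0 0 5.3"

```text
clock: 14.4
ee_pos: [0.6014, -0.2356, 0.0565]
orientation: [-0.464, 0.464, -0.533, 0.534]
ft_force: [-3.3, 0.5, 9.2]
opening: 0.0572
```

```bash
python3 - <<'E'
from h import *
s,p,m=pose(); print(p,yaw(m),s["clock"],s["ft_force"],s["moment"],s["opening"])
look("wrist","pics/w15.png");look("side","pics/s15.png")
im=cv2.imread('pics/s15.png')
cv2.imwrite('pics/s15_c.png',cv2.resize(im[110:190,230:330],None,fx=7,fy=7,interpolation=cv2.INTER_CUBIC))
im=cv2.imread('pics/w15.png')
cv2.imwrite('pics/w15_c.png',cv2.resize(im[100:370,130:430],None,fx=2.2,fy=2.2,interpolation=cv2.INTER_CUBIC))
E
```

```text
[ 0.60138168 -0.23563904  0.05651469] -97.93552936336403 14.4 [-3.31014628  0.46128327  9.19324224] [ 0.30826534  0.74921075 -0.01257851] 0.057194605263328605
```

View pics/w15_c.png

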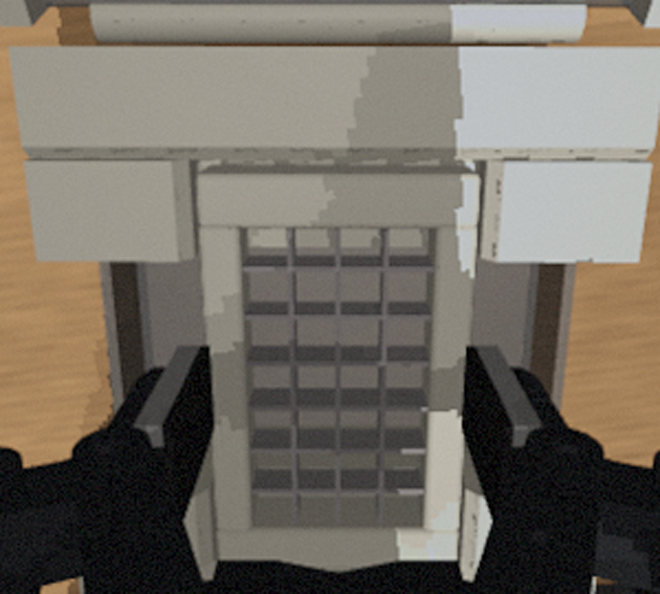

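View pics/s15_c.png

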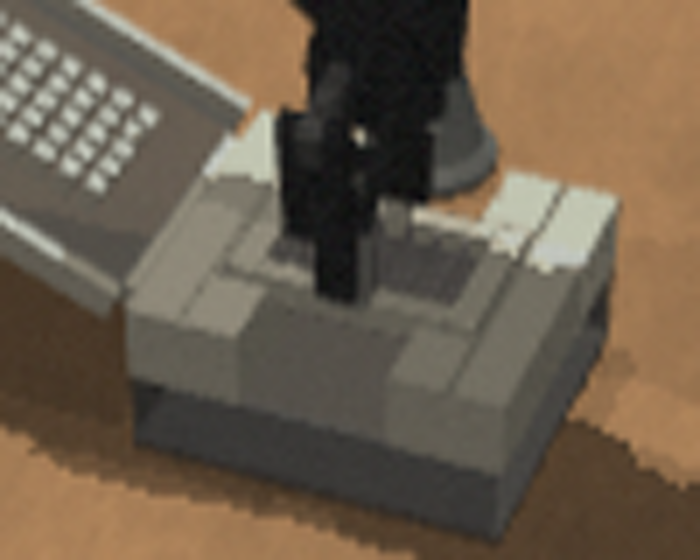

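>>> send_rows --pt "0 0 0 0 0 -0.05 5.3" --pt "0 0 0 0 0 0 5.3" --pt "0 0 0 0 0 0 5.9" --pt "0 0 0 0 0 0 6.4" --pt "0 0 0 0 0 0 6.4"

```text
clock: 15.12
ee_pos: [0.6006, -0.2355, 0.055]
orientation: [0.464, -0.464, 0.534, -0.533]
ft_force: [-0.0, -0.2, 1.1]
opening: 0.0639
```

```bash
python3 - <<'E'
from h import *
s,p,m=pose(); print(p,yaw(m),s["clock"],s["ft_force"],s["moment"],s["opening"])
look("wrist","pics/w16.png")
im=cv2.imread('pics/w16.png')
cv2.imwrite('pics/w16_c.png',cv2.resize(im[100:370,130:430],None,fx=2.2,fy=2.2,interpolation=cv2.INTER_CUBIC))
E
```

```text
[ 0.60064957 -0.23552529  0.05499981] -97.9322234645546 15.125 [-0.03417881 -0.16488882  1.06284467] [-0.00500693  0.00820814 -0.04073791] 0.06390961024651791
```

View pics/w16_c.png

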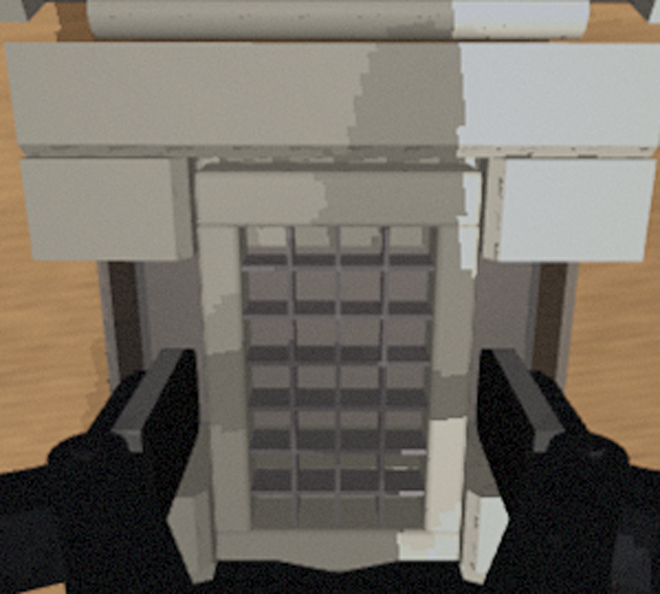

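>>> send_rows --pt "0 0 0 0 -0.3 0 6.8" --pt "0 0 0 0 -1 0 7" --pt "0 0 0 0 -3 0 7" --pt "0 0 0 0 -4 0 7" --pt "0 0 0 0 -4 -2 7" --pt "0 0 0 0 -2 -2 7" --pt "0 0 0 0 0 0 7"

```text
clock: 16.05
ee_pos: [0.5612, -0.2304, 0.201]
orientation: [-0.465, 0.464, -0.532, 0.535]
ft_force: [-0.3, -1.3, -0.0]
opening: 0.0701
```

```bash
python3 - <<'E'
from h import *
s,p,m=pose(); print(p,yaw(m),s["clock"],s["ft_force"],s["opening"])
look("wrist","pics/w17.png");look("side","pics/s17.png")
im=cv2.imread('pics/w17.png')
cv2.imwrite('pics/w17_c.png',cv2.resize(im[120:270,205:355],None,fx=4,fy=4,interpolation=cv2.INTER_CUBIC))
im=cv2.imread('pics/s17.png')
cv2.imwrite('pics/s17_c.png',cv2.resize(im[110:190,230:330],None,fx=7,fy=7,interpolation=cv2.INTER_CUBIC))
E
```

```text
[ 0.5612382  -0.23043075  0.20102174] -97.96772606672245 16.05 [-0.28598532 -1.29064135 -0.03048048] 0.07012765367854033
```

View pics/w17.png

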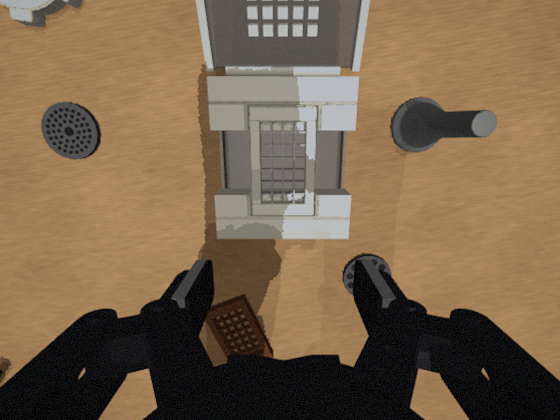

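View pics/s17_c.png

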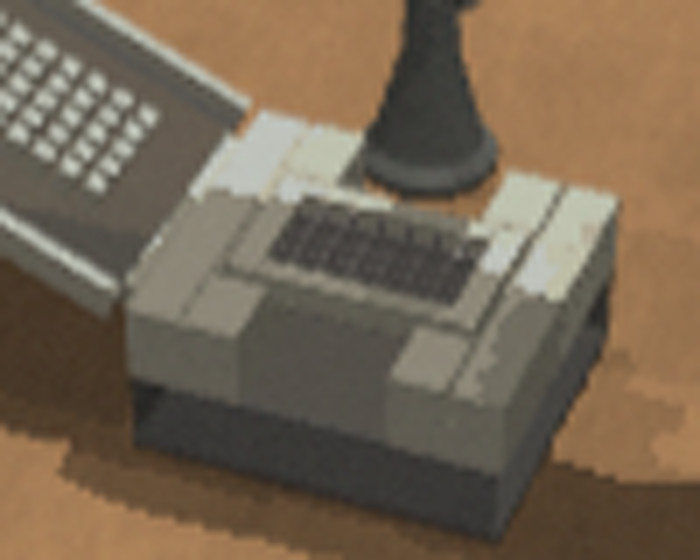

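```bash
python3 - <<'E'
from h import *
im=cv2.imread('pics/w17.png')
cv2.imwrite('pics/w17_c.png',cv2.resize(im[65:245,200:365],None,fx=3.3,fy=3.3,interpolation=cv2.INTER_CUBIC))
z=np.load('pics/w17.npz'); cam=(z['K'],z['V'])
M=[[.05,.03,.074],[.05,-.03,.074],[-.05,.03,.074],[-.05,-.03,.074],[.075,.066,.072],[.075,-.066,.072],[-.075,.066,.072],[-.075,-.066,.072]]
print(((proj(world([.6007,-.2354,-.13494],M),cam)-[200,65]+.5)*3.3).round(0))
E
```

```text
[[161. 139.]
 [385. 138.]
 [173. 498.]
 [376. 498.]
 [ 21.  39.]
 [525.  37.]
 [ 58. 576.]
 [492. 574.]]
```

View pics/w17_c.png

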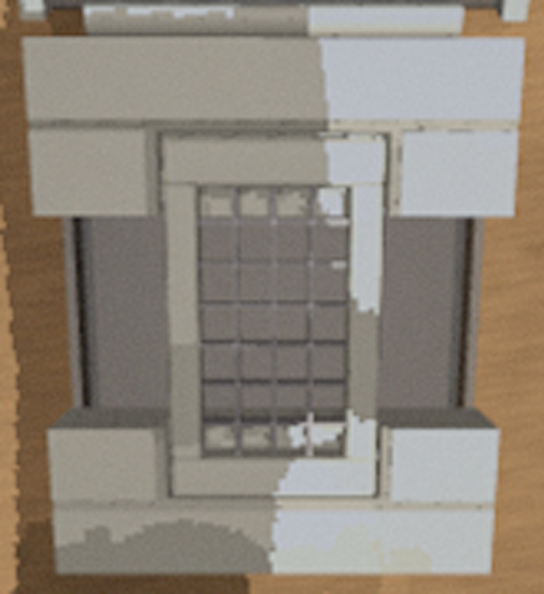

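```bash
python3 - <<'E'
from h import *
goto([.655,.21,.25],74)
E
```

```text
shift now-axes cm [-44.88  -5.16   3.19] turn [ 1.0000e-02 -1.7194e+02  6.0000e-02] shift end-axes [44.89 -5.16  3.13]
```

>>> send_rows --pt "0 0 0 -1.5 -2 0 7" --pt "0 0 0 -3.5 -2.2 0.3 7" --pt "0 0 0 -5 -1 0.4 7" --pt "0 0 0 -5.5 0 0.5 7" --pt "0 0 0 -5.5 0 0.5 7" --pt "0 0 0 -5.5 0 0.5 7" --pt "0 0 0 -5.5 0 0.5 7" --pt "0 0 0 -5.5 0 0.4 7" --pt "0 0 0 -4.5 0 0 7" --pt "0 0 0 -2.5 0 0 7"

```text
clock: 17.4
ee_pos: [0.6529, 0.2105, 0.2482]
orientation: [0.465, -0.466, 0.533, -0.532]
ft_force: [0.4, -0.8, 0.3]
opening: 0.07
```

>>> send_rows --pt "0 -6 0 0 0 0 6" --pt "0 -10.7 0 0 0 0 5" --pt "0 -10.7 0 0 0 0 5" --pt "0 -10.7 0 0 0 0 5" --pt "0 -10.7 0 0 0 0 5" --pt "0 -10.7 0 0 0 0 5" --pt "0 -10.7 0 0 0 0 5" --pt "0 -10.7 0 0 0 0 5" --pt "0 -10.7 0 0 0 0 5" --pt "0 -10.7 0 0 0 0 5"

```text
clock: 18.65
ee_pos: [0.6535, 0.2067, 0.2485]
orientation: [0.707, -0.706, -0.028, 0.03]
ft_force: [-0.5, -0.2, -0.6]
opening: 0.05
```

>>> send_rows --pt "0 -10.7 0 0 0 0 5" --pt "0 -10.7 0 0 0 0 5" --pt "0 -10.7 0 0 0 0 5" --pt "0 -10.7 0 0 0 0 5" --pt "0 -10.7 0 0 0 0 5" --pt "0 -10.7 0 0 0 0 5" --pt "0 -5.5 0 0 0 0 5" --pt "0 0 0 0 0 0 5"

```text
clock: 19.65
ee_pos: [0.6535, 0.2066, 0.2486]
orientation: [0.565, -0.564, -0.425, 0.426]
ft_force: [-0.2, 0.3, -0.2]
opening: 0.0499
```

```bash
python3 - <<'E'
from h import *
s,p,m=pose(); print(p,yaw(m),s["clock"],s["ft_force"],s["qpos"],s["opening"])
goto([.655,.21,.25],74)
look("wrist","pics/w18.png")
E
```

```text
[0.65346068 0.20657704 0.24861131] 74.02028896699282 19.65 [-0.18511121  0.27208887 -0.1961376 ] [ 0.17285735  0.77659326 -1.13142484  1.26180138  0.6866794   1.50471462
  0.42153821] 0.04992187285100435
shift now-axes cm [ 0.37 -0.14 -0.05] turn [-0.14  0.02 -0.  ] shift end-axes [ 0.37 -0.14 -0.05]
```

View pics/w18.png

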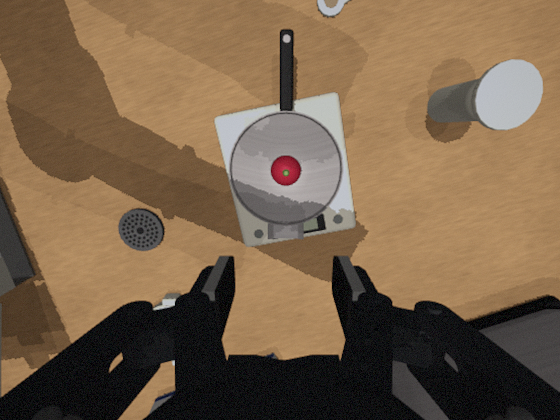

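```bash
python3 - <<'E'
from h import *
im=cv2.imread('pics/w18.png')
cv2.imwrite('pics/w18_c.png',cv2.resize(im[20:250,215:360],None,fx=2.6,fy=2.6,interpolation=cv2.INTER_CUBIC))
cv2.imwrite('pics/w18_d.png',cv2.resize(im[20:120,260:315],None,fx=6,fy=6,interpolation=cv2.INTER_CUBIC))
E
```

```text
(no output)
```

View pics/w18_c.png

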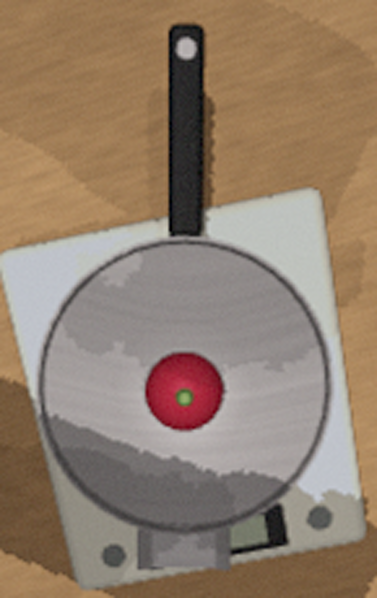

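View pics/w18_d.png

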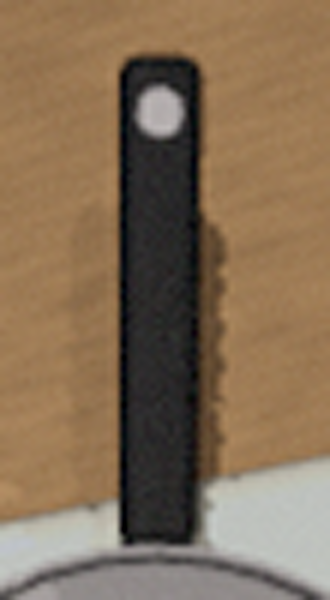

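```bash
python3 - <<'E'
from h import *
z=np.load('pics/w18.npz'); cam=(z['K'],z['V']); s,p,m=pose()
def back(px,zz): return least_squares(lambda a: (proj([[a[0],a[1],zz]],cam)-px).ravel(),[.6,.2]).x
B=back(src((160,110),6,(260,20)),.075);E=back(src((160,58),6,(260,20)),.075);H=back(src((157,545),6,(260,20)),.075);L=back(src((184,568),2.6,(215,20)),.074)
rp=src([(39,383),(329,383),(184,238),(184,529)],2.6,(215,20)); th=np.linspace(0,2*np.pi,361)
def res(c):
    q=proj(np.c_[c[0]+.063*np.cos(th),c[1]+.063*np.sin(th),np.full(361,.074)],cam).astype(np.float32)
    return np.array([cv2.pointPolygonTest(q.reshape(-1,1,2),tuple(map(float,a)),True) for a in rp])
r=least_squares(res,[.63,.215],diff_step=1e-4); C=r.x
print("bolt",B,"end",E,"base",H,"lip",L,"centre",C,r.fun)
for n,a,b in (("base-bolt",H,B),("lip-bolt",L,B),("C-bolt",C,B),("C-end",C,E),("lip-C",L,C)):
    v=a-b; print(n,np.hypot(*v),np.degrees(np.arctan2(v[1],v[0])))
print("radish",back(src((184,391),2.6,(215,20)),.068))
E
```

```text
bolt [0.50563878 0.25224975] end [0.49849759 0.25426337] base [0.56948576 0.23371089] lip [0.7047587  0.19516061] centre [0.6291873  0.21653093] [1.99383543 1.99204596 1.65268915 2.31837713]
base-bolt 0.06648402457563644 -16.19139242084588
lip-bolt 0.20714225194378222 -15.997985787057177
C-bolt 0.1286082021180082 -16.124987818264394
C-end 0.13602769929500805 -16.10436907379114
lip-C 0.07853488316717437 -15.790007819385295
radish [0.62939946 0.21652223]
```

```bash
python3 - <<'E'
from h import *
goto([.5377,.2429,.15],73.95)
E
```

```text
shift now-axes cm [ 0.29  9.91 12.1 ] turn [-0.12 -0.01 -0.01] shift end-axes [ 0.29  9.89 12.12]
```

>>> send_rows --pt "0 0 0 0.1 0 1.5 4" --pt "0 0 0 0.19 0 3.5 3.5" --pt "0 0 0 0 0 4 3" --pt "0 0 0 0 1 2.5 3" --pt "0 0 0 0 3 0.6 3" --pt "0 0 0 0 4 0 3" --pt "0 0 0 0 1.9 0 3" --pt "0 0 0 0 0 0 3"

```text
clock: 20.7
ee_pos: [0.5375, 0.2421, 0.1503]
orientation: [0.565, -0.564, -0.425, 0.426]
ft_force: [0.3, -0.2, 0.9]
opening: 0.03
```

```bash
python3 - <<'E'
from h import *
s,p,m=pose(); print(p,yaw(m),s["clock"],s["ft_force"],s["qpos"],s["opening"])
goto([.5377,.2429,.10],73.95)
look("wrist","pics/w19.png"); look("side","pics/s19.png")
im=cv2.imread('pics/s19.png')
cv2.imwrite('pics/s19_c.png',cv2.resize(im[200:340,170:310],None,fx=4.2,fy=4.2,interpolation=cv2.INTER_CUBIC))
for dz in (-.01,0,.01,.02): print(dz,((proj([[p[0],p[1],p[2]-dz]],"side")[0]-[170,200]+.5)*4.2).round(0))
E
```

```text
[0.53748544 0.24212976 0.15028664] 74.01281880010352 20.7 [ 0.28702876 -0.19655219  0.91881188] [ 0.16873548  0.73238892 -1.12835137  1.68858659  0.70694043  1.19146462
  0.14917198] 0.0300358697765476
shift now-axes cm [ 0.09  5.03 -0.01] turn [-0.11  0.06 -0.07] shift end-axes [0.08 5.03 0.  ]
-0.01 [371. 305.]
0 [372. 319.]
0.01 [373. 332.]
0.02 [373. 345.]
```

View pics/s19_c.png

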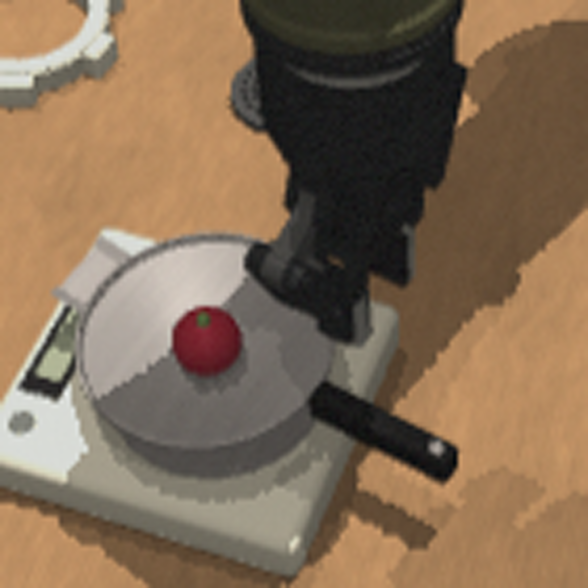

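View pics/w19.png

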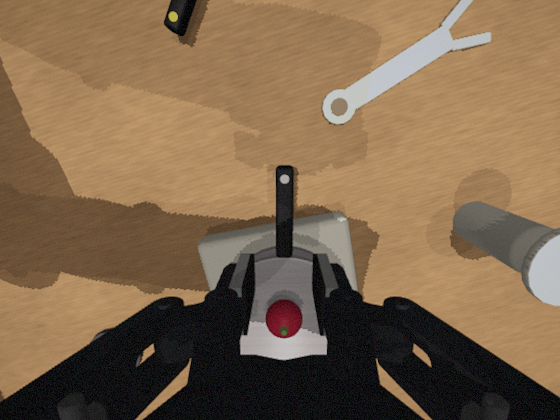

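>>> send_rows --pt "0 0 0 0.08 1 0 3" --pt "0 0 0 0 2.5 0 3" --pt "0 0 0 0 2.5 0 3" --pt "0 0 0 0 1.3 0 3" --pt "0 0 0 0 0.4 0 3" --pt "0 0 0 0 0 0 3" --force 80

```text
clock: 21.55
ee_pos: [0.5382, 0.2436, 0.0748]
orientation: [0.565, -0.564, -0.426, 0.426]
ft_force: [-0.8, -0.0, 0.7]
opening: 0.0299
```

```bash
python3 - <<'E'
from h import *
s,p,m=pose(); print(p,yaw(m),s["clock"],s["ft_force"],s["opening"])
goto([.5377,.2429,.056],73.95)
look("wrist","pics/w20.png"); look("side","pics/s20.png")
im=cv2.imread('pics/s20.png')
cv2.imwrite('pics/s20_c.png',cv2.resize(im[230:340,190:300],None,fx=5.4,fy=5.4,interpolation=cv2.INTER_CUBIC))
E
```

```text
[0.53815494 0.24355838 0.07478758] 74.06951928760719 21.55 [-0.81122673 -0.0490557   0.71819914] 0.029892871106741655
shift now-axes cm [-0.08  1.88  0.03] turn [0.02 0.12 0.04] shift end-axes [-0.08  1.88  0.03]
```

View pics/s20_c.png

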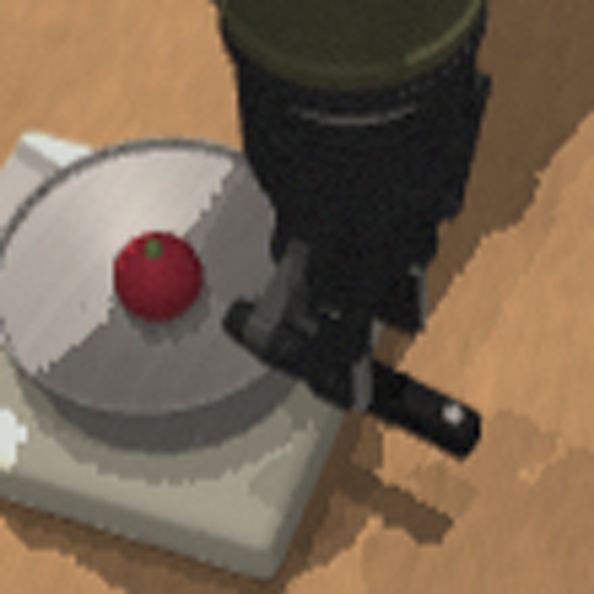

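View pics/w20.png

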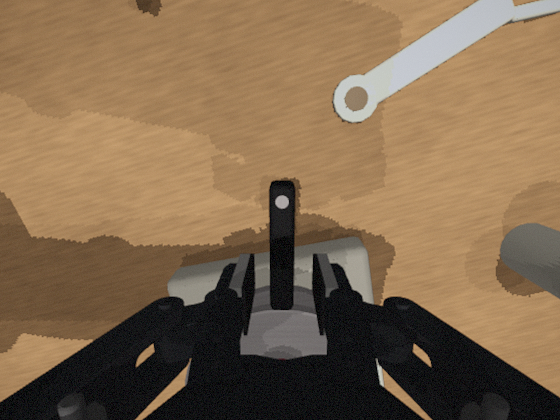

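>>> send_rows --pt "0 0 0 -0.04 0.5 0 3" --pt "0 0 0 0 0.5 0 3" --pt "0 0 0 0 0.3 0 3" --pt "0 0 0 0 0 0 3"

```text
clock: 22.15
ee_pos: [0.5377, 0.2427, 0.0609]
orientation: [0.565, -0.564, -0.426, 0.426]
ft_force: [-0.6, 0.1, 0.4]
opening: 0.0301
```

```bash
python3 - <<'E'
from h import *
s,p,m=pose(); print(p,yaw(m),s["clock"],s["ft_force"],s["opening"])
look("wrist","pics/w21.png"); look("side","pics/s21.png"); look("top","pics/t21.png")
im=cv2.imread('pics/s21.png')
cv2.imwrite('pics/s21_c.png',cv2.resize(im[230:340,190:300],None,fx=5.4,fy=5.4,interpolation=cv2.INTER_CUBIC))
E
```

```text
[0.53767046 0.24274727 0.06094773] 74.0731769157361 22.15 [-0.57322266  0.11741062  0.38386969] 0.03005017878519067
```

View pics/s21_c.png

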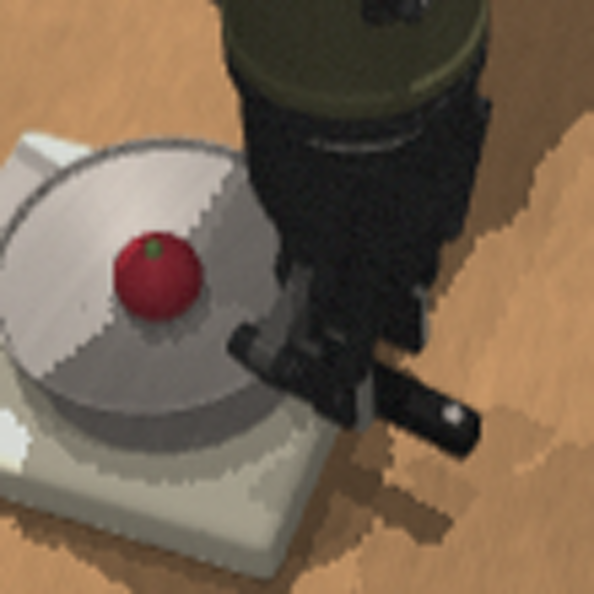

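View pics/w21.png

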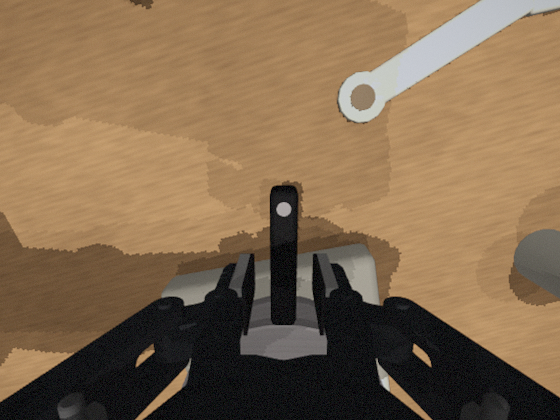

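>>> send_rows --pt "0 0 0 0 0.4 0 3" --pt "0 0 0 0 0.2 0 3" --pt "0 0 0 0 0 0 2.4" --pt "0 0 0 0 0 0 2" --force 40

```text
clock: 22.8
ee_pos: [0.5378, 0.2429, 0.0553]
orientation: [0.564, -0.564, -0.426, 0.426]
ft_force: [0.3, 0.7, -0.2]
opening: 0.0202
```

>>> send_rows --pt "0 0 0 0 0 0 1.7" --pt "0 0 0 0 0 0 1.5" --pt "0 0 0 0 0 0 1.3" --pt "0 0 0 0 0 0 1.1" --pt "0 0 0 0 0 0 0.9" --pt "0 0 0 0 0 0 0.9" --force 40

```text
clock: 23.55
ee_pos: [0.5378, 0.2428, 0.0553]
orientation: [0.564, -0.564, -0.426, 0.426]
ft_force: [-1.4, -0.9, 1.3]
opening: 0.0126
```

```bash
python3 - <<'E'
from h import *
s,p,m=pose(); print(p,yaw(m),s["clock"],s["ft_force"],s["moment"],s["opening"])
look("wrist","pics/w22.png"); look("side","pics/s22.png"); look("top","pics/t22.png")
im=cv2.imread('pics/s22.png')
cv2.imwrite('pics/s22_c.png',cv2.resize(im[230:340,190:300],None,fx=5.4,fy=5.4,interpolation=cv2.INTER_CUBIC))
E
```

```text
[0.53780192 0.24283487 0.05534032] 74.06633658169086 23.55 [-1.38268851 -0.85451777  1.34224271] [-0.12352293  0.06674717  0.0409113 ] 0.012610658773763732
```

View pics/s22_c.png

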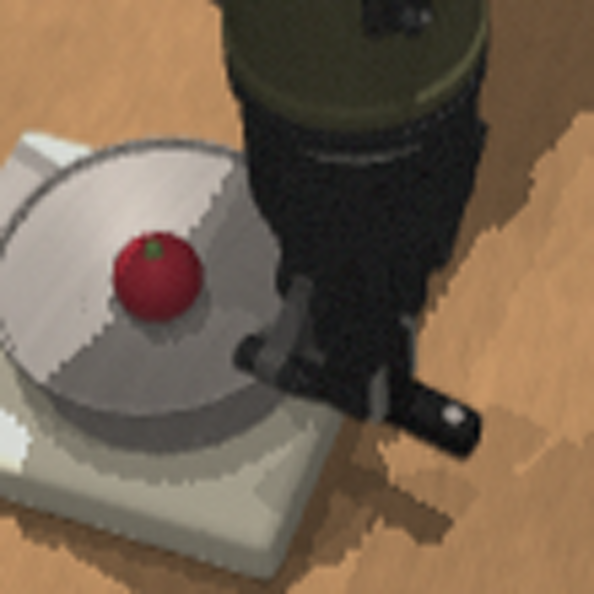

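View pics/w22.png

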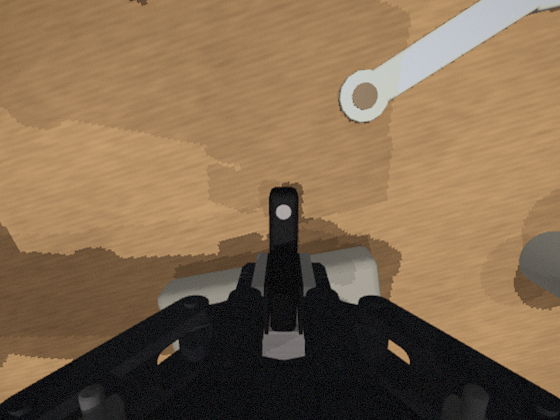

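>>> send_rows --pt "0 0 0 0 0 0 0.6" --pt "0 0 0 0 0 0 0.6" --pt "0 0 0 0 -0.05 0 0.6" --pt "0 0 0 0 -0.1 0 0.6" --pt "0 0 0 0 -0.15 0 0.6" --pt "0 0 0 0 -0.2 0 0.6" --pt "0 0 0 0 -0.2 0 0.6" --pt "0 0 0 0 -0.2 0 0.6" --pt "0 0 0 0 -0.1 0 0.6" --pt "0 0 0 0 0 0 0.6" --force 90

```text
clock: 24.95
ee_pos: [0.5379, 0.2428, 0.0654]
orientation: [-0.564, 0.564, 0.426, -0.426]
ft_force: [0.7, 0.2, -0.5]
opening: 0.0109
```

```bash
python3 - <<'E'
from h import *
s,p,m=pose(); print(p,yaw(m),s["clock"],s["ft_force"],s["moment"],s["opening"])
look("side","pics/s23.png"); look("top","pics/t23.png")
im=cv2.imread('pics/s23.png')
cv2.imwrite('pics/s23_c.png',cv2.resize(im[230:340,170:300],None,fx=5,fy=5,interpolation=cv2.INTER_CUBIC))
im=cv2.imread('pics/t23.png')
cv2.imwrite('pics/t23_c.png',cv2.resize(im[140:240,165:255],None,fx=5,fy=5,interpolation=cv2.INTER_CUBIC))
E
```

```text
[0.53789796 0.24284664 0.06538123] 74.06254961725364 24.95 [ 0.67103785  0.18098947 -0.4567682 ] [0.05141304 0.09879025 0.01920073] 0.010911692230372676
```

View pics/s23_c.png

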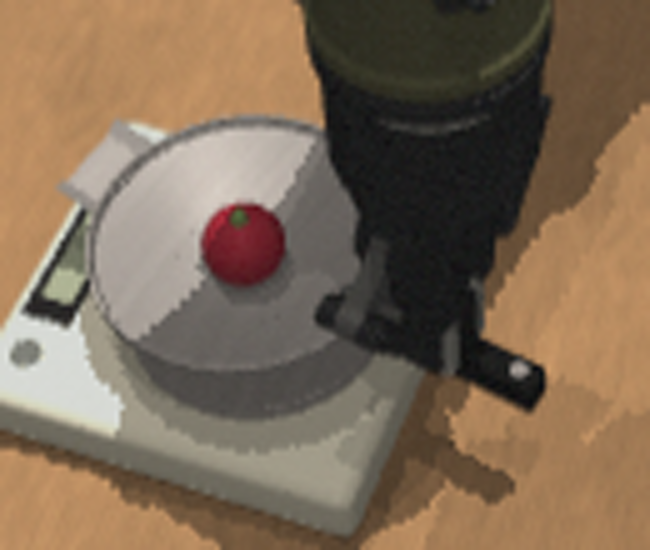

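View pics/t23_c.png

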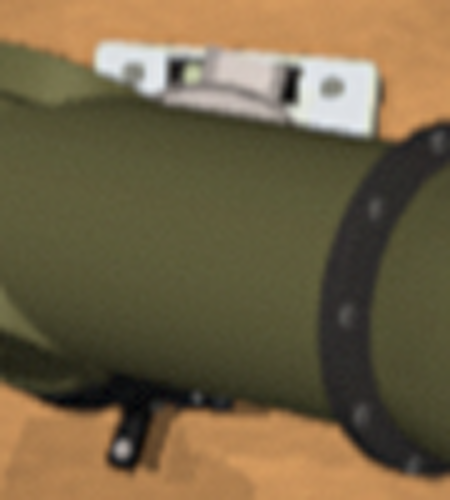

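```bash
python3 - <<'E'
from h import *
for n,q in (("bolt",[.5056,.2522,.075]),("lip",[.7047,.1952,.074]),("rad",[.6294,.2165,.068])):
    q=np.array(q); print(n,proj(q,"side").round(1),(proj(q+[0,0,.01],"side")-proj(q,"side")).round(2))
E
```

```text
bolt [[273.7 305.7]] [[-0.03 -2.83]]
lip [[187.7 263.4]] [[-0.67 -2.94]]
rad [[219.  280.4]] [[-0.44 -2.87]]
```

>>> send_rows --pt "0 0 0 0 -0.1 0 0.6" --pt "0 0 0 0 -0.3 0 0.6" --pt "0 0 0 0 -0.5 0 0.6" --pt "0 0 0 0 -0.7 0 0.6" --pt "0 0 0 0 -0.8 0 0.6" --pt "0 0 0 0 -0.8 0 0.6" --pt "0 0 0 0 -0.8 0 0.6" --pt "0 0 0 0 -0.6 0 0.6" --pt "0 0 0 0 -0.4 0 0.6" --pt "0 0 0 0 -0.2 0 0.6"

```text
clock: 26.3
ee_pos: [0.5379, 0.2428, 0.1175]
orientation: [-0.564, 0.565, 0.426, -0.426]
ft_force: [0.5, 0.0, -1.6]
opening: 0.011
```

```bash
python3 - <<'E'
from h import *
s,p,m=pose(); print(p,yaw(m),m[:,1],s["clock"],s["ft_force"],s["moment"],s["opening"],s["qpos"])
look("side","pics/s24.png")
im=cv2.imread('pics/s24.png')
cv2.imwrite('pics/s24_c.png',cv2.resize(im[210:340,160:300],None,fx=4.6,fy=4.6,interpolation=cv2.INTER_CUBIC))
d=.0510
for n,q in (("bolt",[.5056,.2522,.075]),("lip",[.7047,.1952,.074]),("rad",[.6294,.2165,.068])):
    q=np.array(q)+[0,0,p[2]-.0553]; print(n,((proj(q,"side")[0]-[160,210]+.5)*4.6).round(0))
E
```

```text
[0.53789506 0.24279342 0.11748684] 74.06517108914794 [ 1.22880464e-04  3.96749635e-06 -9.99999992e-01] 26.3 [ 0.46146853  0.03444673 -1.60513034] [0.04705115 0.13413076 0.02307922] 0.011024319201338343 [ 0.15360652  0.764829   -1.09983213  1.72839081  0.74943607  1.13341728
  0.11466608]
bolt [525. 358.]
lip [110. 161.]
rad [261. 241.]
```

View pics/s24_c.png

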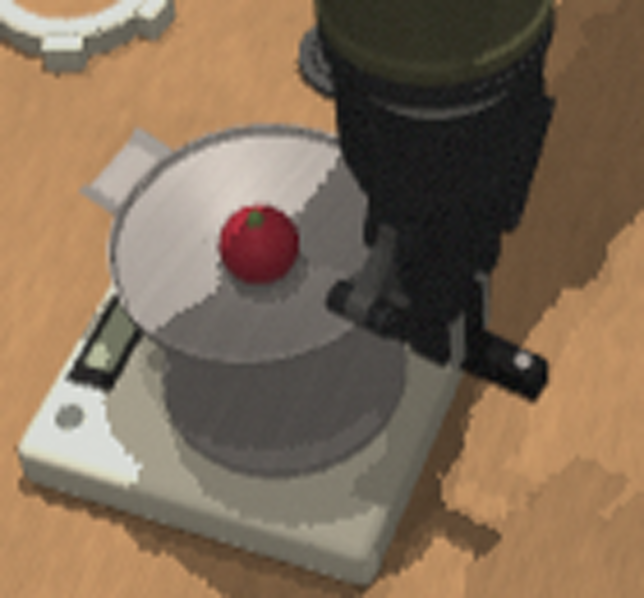

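>>> send_rows --pt "0 1 0 0 0 0 0.6" --pt "0 2 0 0 0 0 0.6" --pt "0 3 0 0 0 0 0.6" --pt "0 4 0 0 0 0 0.6" --pt "0 4 0 0 0 0 0.6" --pt "0 4 0 0 0 0 0.6" --pt "0 4 0 0 0 0 0.6" --pt "0 4 0 0 0 0 0.6" --pt "0 4 0 0 0 0 0.6" --pt "0 4 0 0 0 0 0.6"

```text
clock: 27.6
ee_pos: [0.5378, 0.2429, 0.1172]
orientation: [0.665, -0.665, -0.241, 0.241]
ft_force: [-0.8, -0.3, -1.2]
opening: 0.0113
```

>>> send_rows --pt "0 4 0 0 0 0 0.6" --pt "0 4 0 0 0 0 0.6" --pt "0 4 0 0 0 0 0.6" --pt "0 4 0 0 0 0 0.6" --pt "0 4 0 0 0 0 0.6" --pt "0 4 0 0 0 0 0.6" --pt "0 4 0 0 0 0 0.6" --pt "0 4 0 0 0 0 0.6" --pt "0 4 0 0 0 0 0.6" --pt "0 4 0 0 0 0 0.6"

```text
clock: 28.85
ee_pos: [0.5378, 0.243, 0.1172]
orientation: [0.707, -0.707, 0.001, -0.001]
ft_force: [-1.0, -0.4, -1.5]
opening: 0.0111
```

>>> send_rows --pt "0 3 0 0 0 0 0.6" --pt "0 2.4 0 0 0 0 0.6" --pt "0 1.5 0 0 0 0 0.6" --pt "0 0.8 0 0 0 0 0.6" --pt "0 0 0 0 0 0 0.6"

```text
clock: 29.48
ee_pos: [0.5378, 0.2429, 0.1173]
orientation: [0.706, -0.706, 0.047, -0.047]
ft_force: [0.4, -0.0, -1.0]
opening: 0.0111
```

```bash
python3 - <<'E'
from h import *
s,p,m=pose(); print(p,yaw(m),m[:,1],s["clock"],s["ft_force"],s["moment"],s["opening"],s["qpos"])
look("side","pics/s25.png");look("top","pics/t25.png")
# dish in tool at grasp
a0=np.radians(74.066); g=np.array([.5378,.2428])
def intool(w): d=np.array(w)-g; return np.array([d@[np.cos(a0),np.sin(a0)], d@[-np.sin(a0),np.cos(a0)]])
t=np.radians(-16.05); C=np.array([.629,.2166]); L=C+.075*np.array([np.cos(t),np.sin(t)])
lt=intool(L); print("lip in tool x,z'",lt, "centre",intool(C))
yf=74.066-81.68; a=np.radians(yf)
Rl=lt[0]*np.array([np.cos(a),np.sin(a)])+lt[1]*np.array([-np.sin(a),np.cos(a)])
T=np.array([.6007,-.2354])-Rl; print("TCP target",T,yf)
goto([*T,p[2]],yf)
E
```

```text
[0.53782945 0.24285319 0.11729779] -7.626472958543962 [-3.85497951e-07  3.28788810e-06 -1.00000000e+00] 29.475 [ 0.43264416 -0.02973204 -0.96081684] [ 0.14959546 -0.02571959 -0.03823806] 0.011122266506260005 [-0.02331928  0.63109963 -0.72416772  1.73071937  0.49351776  0.97048912
 -1.07155318]
lip in tool x,z' [-0.00030808 -0.16988849] centre [-0.00015623 -0.09488865]
TCP target [ 0.62351535 -0.0670502 ] -7.614000000000004
shift now-axes cm [ 12.6   -0.   -29.58] turn [-0. -0. -0.] shift end-axes [ 12.6   -0.   -29.58]
```

View pics/s25.png

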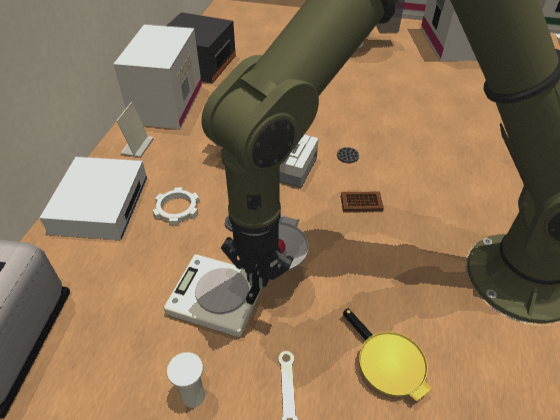

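View pics/t25.png

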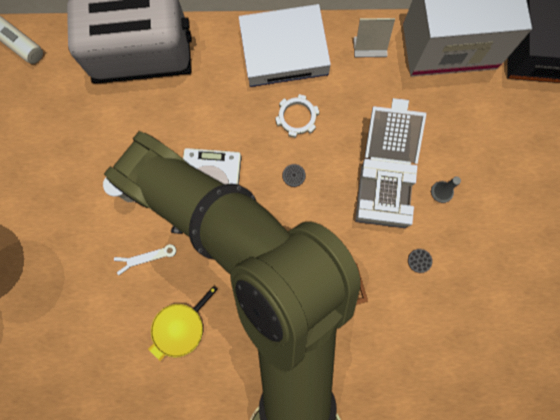

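>>> send_rows --pt "0 0 0 0.08 0 -0.18 0.6" --pt "0 0 0 0.2 0 -0.46 0.6" --pt "0 0 0 0.31 0 -0.74 0.6" --pt "0 0 0 0.43 0 -1.01 0.6" --pt "0 0 0 0.48 0 -1.13 0.6" --pt "0 0 0 0.48 0 -1.13 0.6" --pt "0 0 0 0.48 0 -1.13 0.6" --pt "0 0 0 0.48 0 -1.13 0.6" --pt "0 0 0 0.48 0 -1.13 0.6" --pt "0 0 0 0.48 0 -1.13 0.6"

```text
clock: 30.82
ee_pos: [0.5645, 0.146, 0.1173]
orientation: [0.706, -0.706, 0.047, -0.047]
ft_force: [-0.3, 0.7, -0.7]
opening: 0.0107
```

>>> send_rows --pt "0 0 0 0.48 0 -1.13 0.6" --pt "0 0 0 0.48 0 -1.13 0.6" --pt "0 0 0 0.48 0 -1.13 0.6" --pt "0 0 0 0.48 0 -1.13 0.6" --pt "0 0 0 0.48 0 -1.13 0.6" --pt "0 0 0 0.48 0 -1.13 0.6" --pt "0 0 0 0.48 0 -1.13 0.6" --pt "0 0 0 0.48 0 -1.13 0.6" --pt "0 0 0 0.48 0 -1.13 0.6" --pt "0 0 0 0.48 0 -1.13 0.6"

```text
clock: 32.08
ee_pos: [0.5971, 0.0276, 0.1173]
orientation: [0.706, -0.706, 0.047, -0.047]
ft_force: [0.4, 0.6, -2.4]
opening: 0.0105
```

>>> send_rows --pt "0 0 0 0.48 0 -1.13 0.6" --pt "0 0 0 0.48 0 -1.13 0.6" --pt "0 0 0 0.48 0 -1.13 0.6" --pt "0 0 0 0.48 0 -1.13 0.6" --pt "0 0 0 0.43 0 -1.01 0.6" --pt "0 0 0 0.31 0 -0.74 0.6" --pt "0 0 0 0.2 0 -0.46 0.6" --pt "0 0 0 0.08 0 -0.18 0.6" --pt "0 0 0 0 0 0 0.6"

```text
clock: 33.2
ee_pos: [0.6168, -0.0438, 0.1173]
orientation: [0.706, -0.705, 0.047, -0.047]
ft_force: [0.3, 1.2, -0.7]
opening: 0.011
```

```bash
python3 - <<'E'
from h import *
s,p,m=pose(); print(p,yaw(m),m[:,1],s["clock"],s["ft_force"],s["moment"],s["opening"],s["qpos"])
goto([.6235,-.06705,p[2]],-7.61)
look("side","pics/s26.png");look("top","pics/t26.png");look("wrist","pics/w26.png")
im=cv2.imread('pics/s26.png')
cv2.imwrite('pics/s26_c.png',cv2.resize(im[80:230,180:340],None,fx=4,fy=4,interpolation=cv2.INTER_CUBIC))
im=cv2.imread('pics/t26.png')
cv2.imwrite('pics/t26_c.png',cv2.resize(im[90:240,250:440],None,fx=4,fy=4,interpolation=cv2.INTER_CUBIC))
E
```

```text
[ 0.61680643 -0.04376034  0.11729868] -7.615813116254793 [-5.40504242e-05  2.16858420e-04 -9.99999975e-01] 33.2 [ 0.28637601  1.24189058 -0.71723931] [ 0.11931623 -0.04347449 -0.00896598] 0.010977114428129276 [ 0.46392449  0.67410291 -0.73827226  1.65261503  0.51553225  1.019232
 -0.57564776]
shift now-axes cm [ 0.97 -0.   -2.22] turn [-0.01 -0.01 -0.  ] shift end-axes [ 0.97  0.   -2.22]
```

View pics/s26_c.png

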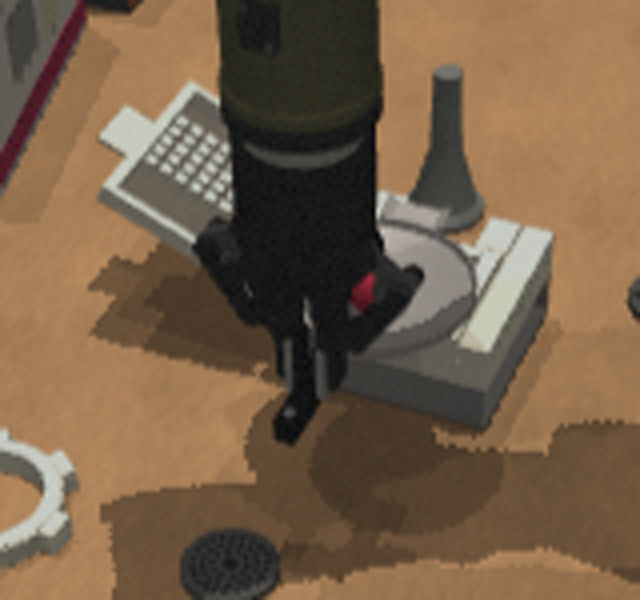

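View pics/t26_c.png

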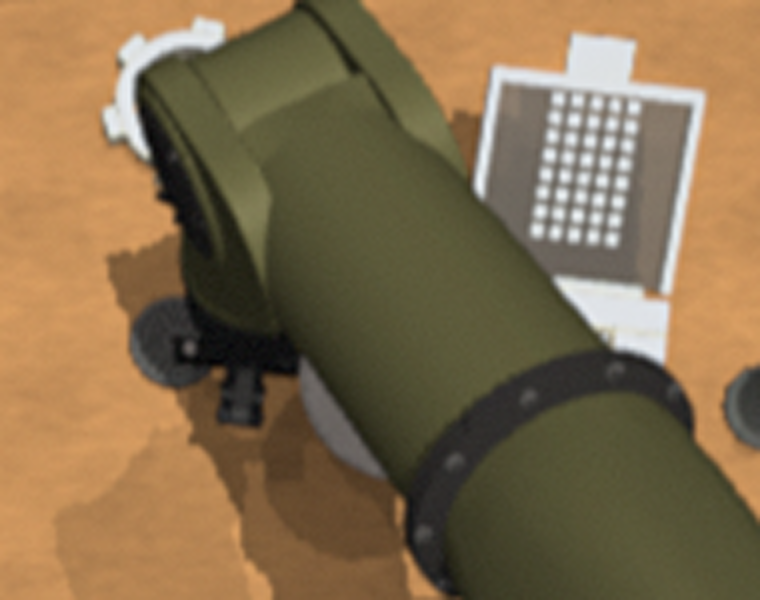

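View pics/w26.png

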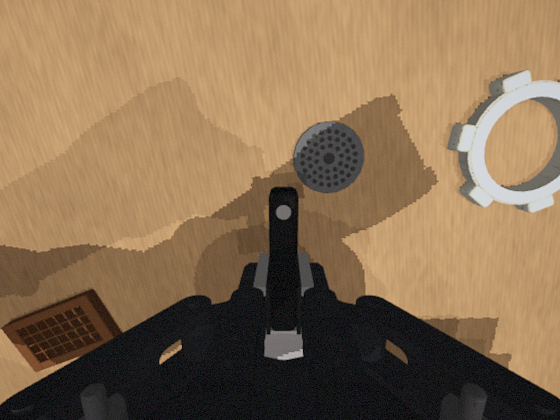

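>>> send_rows --pt "0 0 0 0.07 0 -0.16 0.6" --pt "0 0 0 0.16 0 -0.37 0.6" --pt "0 0 0 0.22 0 -0.5 0.6" --pt "0 0 0 0.22 0 -0.5 0.6" --pt "0 0 0 0.16 0 -0.37 0.6" --pt "0 0 0 0.1 0 -0.22 0.6" --pt "0 0 0 0.04 0 -0.1 0.6" --pt "0 0 0 0 0 0 0.6" --pt "0 0 0 0 0 0 0.6"

```text
clock: 34.48
ee_pos: [0.6235, -0.0671, 0.1173]
orientation: [0.706, -0.706, 0.047, -0.047]
ft_force: [-1.0, -0.7, -1.1]
opening: 0.0109
```

```bash
python3 - <<'E'
from h import *
s,p,m=pose(); print(p,yaw(m),s["clock"],s["ft_force"],s["opening"],np.abs(s["qd"]).max())
goto([.6235,-.06705,p[2]],-7.61)
look("side","pics/s27.png");look("top","pics/t27.png");look("wrist","pics/w27.png")
im=cv2.imread('pics/s27.png')
cv2.imwrite('pics/s27_c.png',cv2.resize(im[100:220,220:340],None,fx=5,fy=5,interpolation=cv2.INTER_CUBIC))
a=np.radians(yaw(m)); X=np.array([np.cos(a),np.sin(a),0]);Z=np.array([-np.sin(a),np.cos(a),0])
base=np.array([p[0],p[1],p[2]-.0553+.044])
pts={"lip":base-.0003*X-.1699*Z+[0,0,.03],"bolt":base+.0336*Z+[0,0,.031],"radish":base-.0949*Z+[0,0,.024]}
for k,v in pts.items(): print(k,v.round(4),((proj(v,"side")[0]-[220,100]+.5)*5).round(0))
C=base-.0949*Z+[0,0,.03]
for ang in range(0,360,45):
    t=np.radians(ang); print(ang,((proj(C+.063*(np.cos(t)*X+np.sin(t)*Z),"side")[0]-[220,100]+.5)*5).round(0),end=' ')
E
```

```text
[ 0.62350488 -0.06707154  0.11733721] -7.61640174854171 34.475 [-1.00363235 -0.68805815 -1.10907996] 0.010878373508737233 0.002086860312896354
shift now-axes cm [-0.  0.  0.] turn [-0.01 -0.01  0.  ] shift end-axes [-0.  0.  0.]
lip [ 0.6007 -0.2354  0.136 ] [321. 129.]
bolt [ 0.628  -0.0338  0.137 ] [162. 377.]
radish [ 0.6109 -0.1611  0.13  ] [267. 224.]
0 [149. 185.] 45 [147. 247.] 90 [217. 292.] 135 [319. 291.] 180 [387. 244.] 225 [383. 183.] 270 [312. 142.] 315 [217. 143.]
```

View pics/s27_c.png

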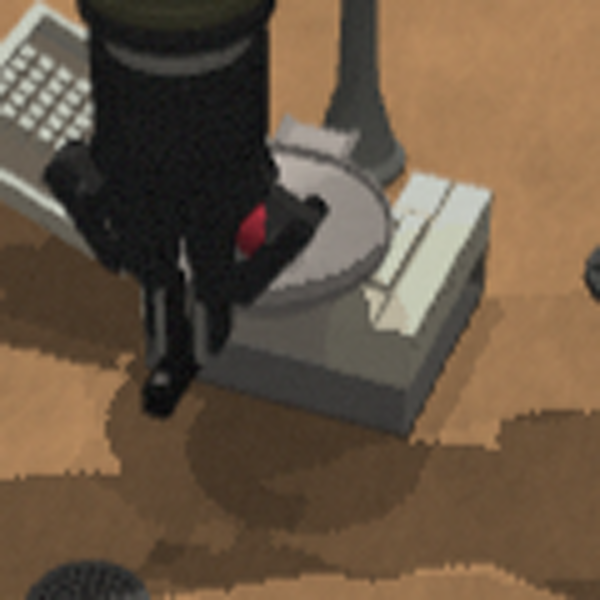

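View pics/t27.png

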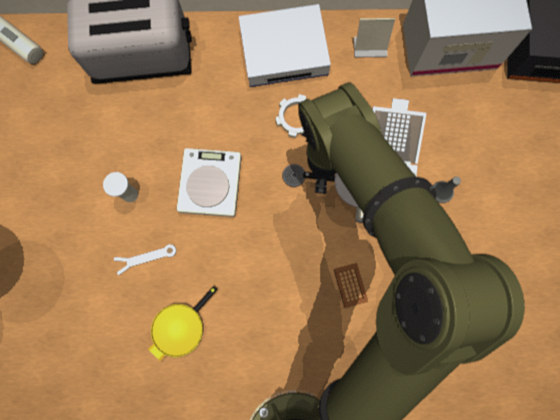

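>>> send_rows --pt "0 0 0 0 0 0 0.6" --pt "0 0 0 0 0 0 0.6" --pt "0 0 0 0 0 0 0.6"

```text
clock: 35.0
ee_pos: [0.6235, -0.0673, 0.1173]
orientation: [0.706, -0.706, 0.047, -0.047]
ft_force: [-0.1, 0.1, -0.3]
opening: 0.0109
```

```bash
python3 - <<'E'
from h import *
s,p,m=pose(); print(p,yaw(m),s["clock"],s["ft_force"],np.abs(s["qd"]).max())
look("side","pics/s28.png")
a=cv2.imread('pics/s27.png').astype(int);b=cv2.imread('pics/s28.png').astype(int); print("max diff blur",cv2.blur(np.abs(a-b).astype(np.float32),(3,3)).max())
from cell import robot
print(robot.close_job())
E
```

```text
[ 0.62353687 -0.06728051  0.1172967 ] -7.631935326317938 35.0 [-0.14045474  0.14207389 -0.29945745] 0.0018046563144937518
max diff blur 11.888889
the job is handed in; nothing more can be done
None
```

The job is handed in at 35 s. The insert is seated in the chopper's pocket and released, and the dish with its radish is held level over it in the gripper.

- **Insert:** I gripped it across its width and lowered it until it touched the pocket floor, where the force read about 6–9 N. After release, the wrist picture showed its corners within a pixel of the position expected for a flat, square seat.
- **Dish:** I gripped the handle at 90 N, lifted it off the scale and turned it 81.7°, which puts the lip squarely across the chopper's width. By tool pose and the grasp measurement, the lip tip lies within about 1 mm of the insert's centre. The underside is about 34 mm above the chopper's blocks.
- **Level and still:** The tool axis was vertical, and the side-view check after the lift showed no sag. In the last pictures the handle had not slipped in the gripper and the arm was still.

**Less certain:**
- **Radish:** A finger partly hid it in the last side view; the visible part fits it lying in the middle of the dish.
- **Lip position:** The arm blocked the top camera, so the lip was confirmed only in the side view, where it agreed to about 1 pixel (2–3 mm).
- **Fingertips:** They looked farther back along the tool than the interface text says, so I set grip heights from the pictures and contact forces.

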